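# Roll up the tambour, draw the tray to its stop, put the thread spool away

### The arm

A 6-joint arm with a two-finger parallel gripper is mounted at the origin on the work surface; the furniture and walls round the work are solid. World frame = base frame: x ahead of the robot, y to its left, z up, the work surface at z = 0. Lengths are in m, angles in rad, forces in N, time in s.
With the tool pointing down it reaches from about 0.275 to 0.75 m from the base axis. Payload 10.2 kg.
Tool frame: the origin (TCP) lies at the very end of the fingers, on their centre line; the grasp point (between the pads) lies 19 mm behind it; z points along the fingers, y is the line along which they close (so a half turn about z gives the same grasp; the last joint's range is limited). The gripper opens to 88 mm and grips with 3 to 60 N. Pads are 18 mm wide; open, the fingers measure 123 mm over their backs; the gripper's body (75 mm by 187 mm) begins 45 mm behind the grasp point.
Start: joints at [-1.451, 0.313, 1.498, -0, 1.331, -0.223], TCP at [0.176, -0.494, 0.239] pointing down, gripper open.
Joint ranges: [-2.94, 2.94], [-0.97, 2.17], [0.19, 2.56], [-1.23, 4.37], [0.02, 3.11], [-2.88, 2.88]. Speed limits (rad/s): [2.39, 2.39, 3.01, 3.14, 3.14, 3.14].

### API

Orientations are given as a unit quaternion [w, x, y, z].
In Python, from cell import ctrl, vision gives the robot as it stands.
- The arm moves only by the tool apply_moves, never from a script. Its argument "plan" is one flat list of numbers, 4 for each row, row after row: the shift along the tool's x, y, z in m, then the turn about the tool's z in rad. In form: [tx, ty, tz, spin, tx, ty, tz, spin, ...]. A call has 1 to 8 rows; each row is the pose to reach, as a shift and turn from the pose commanded when the call began, along the tool's axes at that moment; what a row does not reach only later rows make up. A row lasts 1/10 s, in which the tool goes at most 50 mm and 8.59 degrees, less where a joint would pass 70% of its speed; a pose out of reach is approached as far as the arm can. A call with a gripper value outside its range is refused whole. "jaw" is the gripper command: -1 is fully open, 1 is shut, values between are in proportion, set as the call begins (left out, the last holds). The fingers move at their own pace and stop on an object; "force" is the grip in N (left out, the last holds). Time passes only in rows, so rows that repeat a pose let the fingers close. It gives the time, the measured TCP pose, the force, the opening and the grip force at its end, in the units of the state.
- ctrl.get_state(): the state, without advancing time (a new reading comes with each control period).
- vision.snapshot(name): name is "side" or "top"; returns a dict with "image" (400x640x3 uint8, red, green, blue), "fx", "fy", "cx", "cy" (pixels), "k1" (the pictures are not rectified: a ray, as slopes to the right and down, at radius r is drawn at 1 + k1 r^2 times it, then the intrinsics apply), "T" (4x4, takes a point from camera to world coordinates). Camera axes: x right, y up, looking along -z (the intrinsics and any distortion apply to the point x, -y, -z); pixel columns grow to the right and rows downward; lengths in m; the calibration is good to about 2 mm. A picture is of the moment at which its call begins. There is no depth.
- ctrl.finish_job(): hands the job in; it is judged then, once.
The state is a dict: "clock": time; "qpos": joint angles; "dq": joint speeds; "joint_efforts": joint torques, N m; "tool_pos": TCP position; "orientation": TCP orientation; "force": force on the tool from outside, world axes, zero at the start; "torque": the same for the moment, N m; "finger_gap": finger opening in m; "grasp_force": force on a finger pad.
Only numpy, scipy, OpenCV 4.12 (cv2) and the standard library are available. Lean on these libraries where they do the work, as an engineer would, in place of code of your own. Each camera call takes 0.05 s, during which the arm holds its last target. There are 200 camera calls.

### The job

Put the thread spool away in the small wooden thread store on the bench: roll the slatted tambour front all the way up, then pull the tray inside out to its stop, and set the spool down gently, standing upright, in the tray's wide empty compartment. Leave the tambour up, the tray fully out, and the pipe fitting, the cake of beeswax and the sanding block where they are.

Things in the scene. Friction and masses are not known exactly. Their poses are not given: they have to be found in the camera images.
- thread_store: Store of wood fixed to the bench, 274 mm deep, 230 wide, 190 high; D-shaped sides, quarter-round front. Origin on the bench; x points to its back, y left, z up. In its frame the sides reach from x -0.162 to 0.112; the front curves round the line x 0, z 0.020. With the tambour up the opening ends above at x -0.075, z 0.145: the tray's pull is under it and needs a tool slanted 30 to 45 deg forward.
- tambour (a joint): Tambour front of sixteen pale wooden slats (outer radius 150 mm about the line x 0, z 0.020 of the store's frame, 206 mm wide) that rolls up and back on its curved track under the fixed hood. Radians: 0 shut, 1.0 fully up at its stop. It stays where it is left; moving it takes 2 to 5 N at the pull.
- tambour_pull (a point): Grasp point in the dark block pull low on the tambour: block 20 mm wide (store's y), 22 thick, standing 36 out from the slats; the point is 24 mm out. In the store's frame, q being the joint's value, it moves on the arc x = -0.174 cos(0.140 + q), z = 0.020 + 0.174 sin(0.140 + q). Pinched across its width it can turn between the fingers.
- tray (a joint): Pale wooden tray inside the store, 160 mm long (store's x), 202 wide, 40 high at the front, underside 16 mm above the bench; slides level out of the store's front, along the store's -x. Metres: 0 fully in, 0.120 at its stop. About 1.5 N of friction; it stays where it is left.
- tray_pull (a point): Grasp point in the dark block pull in the middle of the tray's front: block 20 mm wide (store's y), 22 high, standing 35 out from the front board; the point is 21 mm out from the board, 42 mm above the bench, and in the store's frame at x = -0.092 with the tray fully in.
- tray_place (a point): Point on the floor of the tray's wide empty compartment, mid-width, 33 mm behind the inside of the front wall; with the tray fully out it is clear of the hood. Axes as the store's. Compartment 142 mm wide (71 each side), 150 long, walls 29 mm high, floor 21 mm above the bench. To its left, behind a 26 mm high divider, is a narrow compartment with chalk.
- spool: Thread spool, thread wound between two wooden flanges: 60 mm tall, flanges 50 mm in diameter (the top one 48 to 60 mm above its foot, the lower one up to 10 mm), narrower winding, standing upright. Origin at the centre of its underside. About 60 g.
- pipe_union: Bystander: grey steel pipe fitting with a side tail, 48 x 83 x 59 mm, origin at its underside. It and the spool stand on either side of the store's front, either way round. Leave it.
- beeswax: Bystander: round brown cake of beeswax, 62 mm across, 22 high, origin at its underside. Leave it.
- sanding_block: Bystander: sanding block, 63 x 110 x 30 mm, origin at its underside. Leave it.
Things that resemble listed ones, but are neither listed nor needed, are in the scene too. Leave any yellow look-alike of the spool alone.

How it is judged:
On the way, in this order (a step that is already met when the one before it is completed fails the run):
1. the tambour is rolled fully up (at least 0.92 of 1.0 rad) (value of joint tambour above 0.92 rad), for 0.2 s.
2. the tray is drawn out to its stop (at least 0.114 of 0.120 m) (value of joint tray above 0.114 m), for 0.2 s.
At the end, for the whole second after the job is handed in: The tambour is up (0.88 rad or more), the tray is out at its stop (0.111 m or more), and the spool stands upright (within 0.12 rad) and at rest on the floor of the tray's wide compartment (within 6 mm of floor height, wholly inside its walls) (value of joint tambour above 0.88 rad and value of joint tray above 0.111 m and x of spool in the frame of tray_place between -0.013 and 0.098 m and y of spool in the frame of tray_place between -0.052 and 0.052 m and z of spool in the frame of tray_place between -0.004 and 0.006 m and angle between spool's own z axis and vertical below 0.12 rad and linear speed of spool below 0.02 m/s); the robot touches nothing.
It fails at once if the pipe fitting is moved more than 25 mm (distance of pipe_union from where it was at the start of the episode above 0.025 m).
It fails at once if the beeswax is moved more than 25 mm (distance of beeswax from where it was at the start of the episode above 0.025 m).
It fails at once if the sanding block is moved more than 25 mm (distance of sanding_block from where it was at the start of the episode above 0.025 m).
It fails at once if the spool is dropped into the tray (over 0.55 m/s within 50 mm of its floor) (x of spool in the frame of tray_place between -0.013 and 0.098 m and y of spool in the frame of tray_place between -0.052 and 0.052 m and z of spool in the frame of tray_place between -0.01 and 0.05 m and linear speed of spool above 0.55 m/s).
It also fails if it takes over 66 s, if anything falls off the work surface, if the arm or the gripper's body presses on something with over 40 N, if the wrist force passes 120 N, or if a joint passes its speed limit or range.

## Working session

There is one attempt and no reset: what is moved stays moved. The work goes in short steps, Python scripts to look and compute and a tool call to move; the robot and the scene stay as the last step left them, time stands still between calls to the robot, and variables do not carry over. Pictures are saved under pics/ and viewed, at most 10 in all, crops included, and the job is handed in when it is done.

Besides the shell and the picture viewer there is one more tool, called after "Call:" as name(argument=value, ...) on one line, values as JSON. apply_moves: Moves the arm, as the interface text tells. Its arguments: {"type":"object","properties":{"plan":{"type":"array","items":{"type":"number"}},"jaw":{"type":"number"},"force":{"type":"number"}},"required":["plan"]}

```bash
mkdir -p pics; python3 - <<'E'
from cell import ctrl, vision
import cv2,numpy as np
for n in ("side","top"):
    s=vision.snapshot(n); cv2.imwrite(f"pics/{n}0.png",cv2.cvtColor(s["image"],cv2.COLOR_RGB2BGR))
    print(n,s["fx"],s["fy"],s["cx"],s["cy"],s["k1"]);print(np.round(s["T"],4))
print(ctrl.get_state())
E
```

```text
side 438.3921665487158 438.3921665487158 316.1743628273503 193.93838444424995 -0.06097532687833005
[[ 0.3528 -0.4573  0.8163  1.5769]
 [ 0.9354  0.1518 -0.3193 -0.4287]
 [ 0.0221  0.8762  0.4814  0.6925]
 [ 0.      0.      0.      1.    ]]
top 447.58967573465645 447.58967573465645 330.58573862699564 187.93226724657174 -0.06983421302594091
[[-0.4236  0.7057 -0.568  -0.1291]
 [-0.9057 -0.3191  0.279   0.3103]
 [ 0.0157  0.6327  0.7743  0.9473]
 [ 0.      0.      0.      1.    ]]
{'clock': 0.1, 'qpos': array([-1.45144280e+00,  3.13362044e-01,  1.49834376e+00, -3.33115178e-05,
        1.33099748e+00, -2.23409252e-01]), 'dq': array([-0.00015528, -0.00251154, -0.00013524,  0.0005877 ,  0.00239334,
       -0.00123296]), 'joint_efforts': array([ 2.38253961e-03, -4.02816761e+01, -2.52640432e+01,  6.94913487e-02,
        3.42885882e-02, -5.34988681e-05]), 'tool_pos': array([ 0.17639717, -0.49424784,  0.23824121]), 'orientation': array([-5.55405424e-04,  9.85349291e-01,  1.70547546e-01,  1.27237699e-05]), 'force': array([ 0.51414066, -0.27032559, -0.50275949]), 'torque': array([ 0.02221578, -0.03112062,  0.01899444]), 'grasp_force': 0.0, 'finger_gap': 0.08835934222503394}
```

View pics/side0.png

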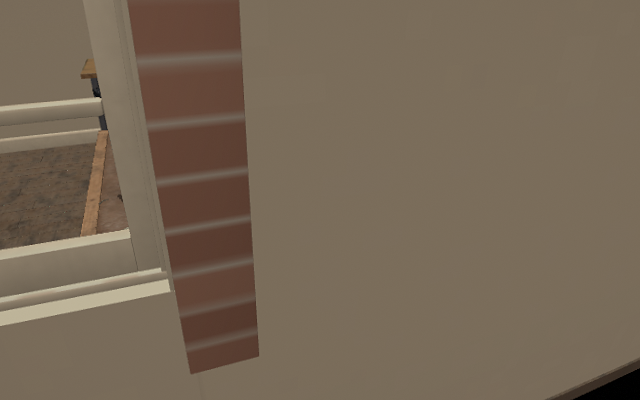

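View pics/top0.png

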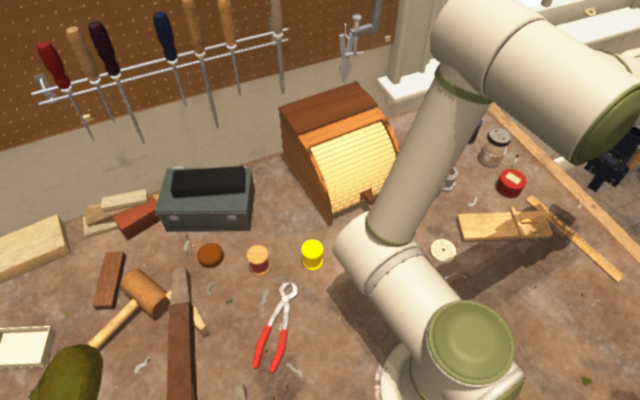

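The side view is blocked by a wall, so only the top view is usable. It shows the store around (340,150), the spool with its red winding at (258,260), the yellow look-alike at (312,255), the beeswax at (210,254), and the pipe fitting half hidden at (450,178). I'll zoom in on the store next.

```bash
cat > h.py <<'E'
import numpy as np,cv2
from cell import ctrl, vision
from scipy.spatial.transform import Rotation as R
def snap(n="top"): return vision.snapshot(n)
def K(s): return np.array([[s["fx"],0,s["cx"]],[0,s["fy"],s["cy"]],[0,0,1.]]),np.array([s["k1"],0,0,0,0.])
def ray(s,uv):
    k,d=K(s); p=cv2.undistortPoints(np.array([[uv]],float),k,d)[0,0]
    T=np.array(s["T"]); return T[:3,3],T[:3,:3]@np.array([p[0],-p[1],-1])
def onz(s,uv,z):
    o,r=ray(s,uv); return o+r*(z-o[2])/r[2]
def proj(s,P):
    T=np.array(s["T"]); c=(np.atleast_2d(P)-T[:3,3])@T[:3,:3]; c=c*[1,-1,-1]
    k,d=K(s); return cv2.projectPoints(c.reshape(-1,1,3),np.zeros(3),np.zeros(3),k,d)[0][:,0]
def rot():
    q=ctrl.get_state()["orientation"]; return R.from_quat([q[1],q[2],q[3],q[0]])
E
python3 - <<'E'
from h import *
s=snap(); im=cv2.cvtColor(s["image"],cv2.COLOR_RGB2BGR)
cv2.imwrite("pics/crop1.png",cv2.resize(im[75:275,230:480],None,fx=3,fy=3,interpolation=cv2.INTER_CUBIC))
for n,uv,z in [("spool",(258,253),.06),("spoolfoot",(258,268),0),("yellow",(312,247),.06),("wax",(210,254),.022)]: print(n,onz(s,uv,z).round(3))
E
```

```text
spool [0.416 0.223 0.06 ]
spoolfoot [0.414 0.231 0.   ]
yellow [0.38  0.104 0.06 ]
wax [0.484 0.325 0.022]
```

View pics/crop1.png

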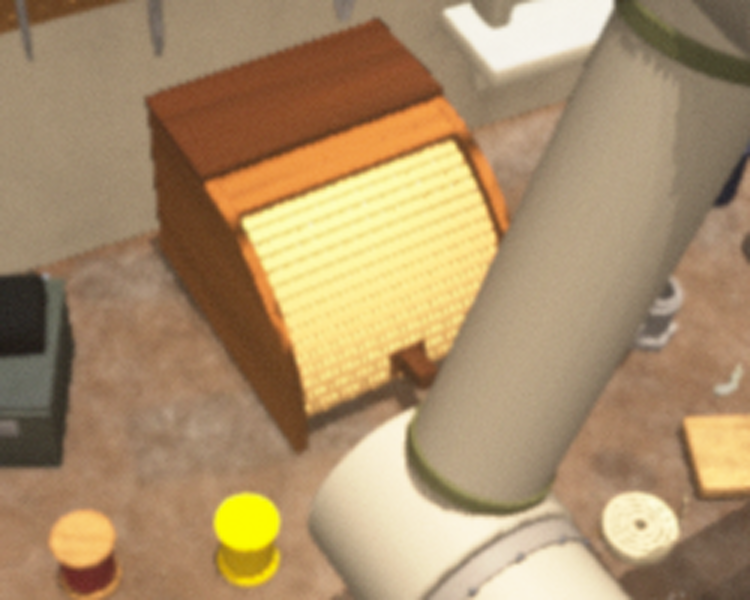

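The crop shows the store's top back corners at crop (148,98) and (380,20), its bottom front-left corner at (303,450), its bottom back-left corner at (158,240), and the tambour pull at (415,365). From these I'll fit the planar pose.

```bash
python3 - <<'E'
from h import *
from scipy.optimize import least_squares
s=snap()
px=np.array([(148,98),(380,20),(303,450),(158,240)])/3+[230,75]
ob=np.array([(.112,.115,.19),(.112,-.115,.19),(-.162,.115,0),(.112,.115,0)])
for p,o in zip(px,ob): print(onz(s,p,o[2]).round(4))
def W(v,o): c,d=np.cos(v[2]),np.sin(v[2]); o=np.atleast_2d(o); return np.c_[v[0]+c*o[:,0]-d*o[:,1],v[1]+d*o[:,0]+c*o[:,1],o[:,2]]
f=lambda v:(proj(s,W(v,ob))-px).ravel()
r=least_squares(f,[.6,0,0]); print(r.x,f(r.x).round(1))
P=W(r.x,[(-.172,0,.044),(-.092-.12,0,.042),(-.162,-.115,0),(-.148,.103,.05)]); print(P.round(3),(proj(s,P)-[230,75])*3)
print(onz(s,np.array([415,365])/3+[230,75],.044))
E
```

```text
[0.7213 0.0445 0.19  ]
[ 0.7364 -0.1862  0.19  ]
[0.4544 0.0199 0.    ]
[0.7352 0.0434 0.    ]
[ 0.62287559 -0.0804997   0.07216728] [ 0.1 -1.4 -0.8 -1.4 -0.7  0.8  1.5  1.9]
[[ 0.451 -0.093  0.044]
 [ 0.411 -0.096  0.042]
 [ 0.47  -0.207  0.   ]
 [ 0.468  0.012  0.05 ]] [[425.39440269 377.91375045]
 [450.88297917 412.69544124]
 [521.8471776  351.84571244]
 [306.16539961 400.28155583]]
[ 0.46732716 -0.09141749  0.044     ]
```

Every move keeps the tool vertical unless a pose is out of reach. I'll first go over the middle of the bench and align the spin with the store. After that I'll test how the arm handles poses it can't reach, because the tray pull needs the tool slanted.

Call:
apply_moves(plan=[0.325,-0.303,-0.16,0.27,0.325,-0.303,-0.16,0.27,0.325,-0.303,-0.16,0.27,0.325,-0.303,-0.16,0.27,0.325,-0.303,-0.16,0.27,0.325,-0.303,-0.16,0.27,0.325,-0.303,-0.16,0.27,0.325,-0.303,-0.16,0.27])

```text
clock: 1.0
tool_pos: [0.3497, -0.1583, 0.375]
orientation: [0.0, 0.999, 0.036, 0.0]
force: [1.4, -0.3, 0.1]
finger_gap: 0.0877
grasp_force: 0.0
```

Call:
apply_moves(plan=[0,0,-0.05,0,0,0,-0.1,0,0,0,-0.15,0,0,0,-0.2,0,0,0,-0.25,0,0,0,-0.3,0,0,0,-0.35,0,0,0,-0.35,0])

```text
clock: 1.8
tool_pos: [0.3401, -0.1559, 0.7034]
orientation: [-0.001, 0.999, 0.036, 0.001]
force: [-8.0, -6.1, 7.9]
finger_gap: 0.0881
grasp_force: 0.0
```

Call:
apply_moves(plan=[0,0,-0.1,0,0,0,-0.15,0,0,0,-0.2,0,0,0,-0.25,0,0,0,-0.3,0,0,0,-0.3,0,0,0,-0.3,0,0,0,-0.3,0])

```text
clock: 2.6
tool_pos: [0.2695, -0.1236, 0.739]
orientation: [0.004, 0.999, 0.036, 0.008]
force: [-0.4, 0.0, 0.3]
finger_gap: 0.0884
grasp_force: 0.0
```

```bash
python3 - <<'E'
from h import *
st=ctrl.get_state(); print({k:np.round(st[k],3) for k in("clock","qpos","tool_pos","orientation","force","torque")})
print(rot().as_matrix().round(3))
s=snap(); cv2.imwrite("pics/top1.png",cv2.cvtColor(s["image"],cv2.COLOR_RGB2BGR))
E
```

```text
{'clock': np.float64(2.6), 'qpos': array([-0.84 ,  0.193,  0.187,  0.019,  2.744,  0.676]), 'tool_pos': array([ 0.27 , -0.124,  0.739]), 'orientation': array([0.004, 0.999, 0.036, 0.008]), 'force': array([-0.38 ,  0.044,  0.325]), 'torque': array([ 0.01 , -0.003, -0.014])}
[[ 0.997  0.073  0.017]
 [ 0.073 -0.997 -0.008]
 [ 0.016  0.009 -1.   ]]
```

Call:
apply_moves(plan=[0,0,0,0])

```text
clock: 2.75
tool_pos: [0.2699, -0.1238, 0.7387]
orientation: [0.004, 0.999, 0.036, 0.008]
force: [-0.4, -0.1, -0.2]
finger_gap: 0.0881
grasp_force: 0.0
```

Call:
apply_moves(plan=[0,0,-0.3,0,0,0,-0.3,0,0,0,-0.3,0,0,0,-0.3,0,0,0,-0.3,0,0,0,-0.3,0])

```text
clock: 3.35
tool_pos: [0.2159, -0.099, 0.7591]
orientation: [0.006, 0.999, 0.036, 0.012]
force: [0.2, 0.7, -0.5]
finger_gap: 0.0882
grasp_force: 0.0
```

Call:
apply_moves(plan=[0,0,0,0])

```text
clock: 3.45
tool_pos: [0.2159, -0.099, 0.7591]
orientation: [0.007, 0.999, 0.036, 0.013]
force: [0.1, 0.1, 0.3]
finger_gap: 0.088
grasp_force: 0.0
```

```bash
python3 - <<'E'
from h import *
st=ctrl.get_state(); print({k:np.round(st[k],3) for k in("clock","qpos","tool_pos","orientation","force","torque")})
print(rot().as_matrix().round(3))
E
```

```text
{'clock': np.float64(3.45), 'qpos': array([-0.958,  0.106,  0.187,  0.045,  2.823,  0.583]), 'tool_pos': array([ 0.216, -0.099,  0.759]), 'orientation': array([0.007, 0.999, 0.036, 0.013]), 'force': array([0.073, 0.077, 0.273]), 'torque': array([ 0.047,  0.066, -0.061])}
[[ 0.997  0.072  0.026]
 [ 0.072 -0.997 -0.012]
 [ 0.025  0.014 -1.   ]]
```

View pics/top1.png

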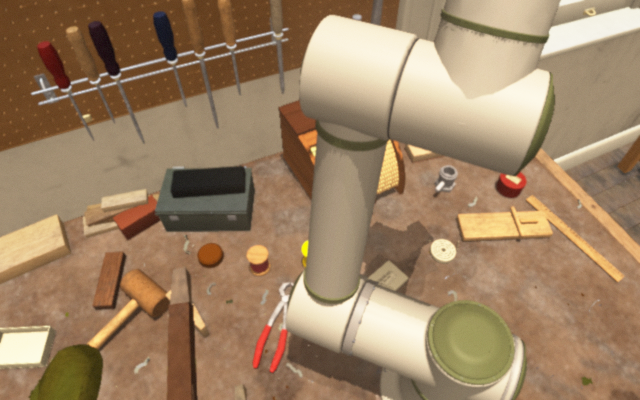

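The unreachable pushes do work: each one leaves a small lasting tilt that adds up (0.028 rad so far). By my geometry, about 0.2 to 0.3 rad forward is enough to clear the hood and the tambour pull. top1.png shows the pipe fitting at (447,178), and a greyish block at (388,275) that may be the sanding block. Next I'll go to azimuth 0 and push up and back against the joint limits to see how fast the tilt grows.

Call:
apply_moves(plan=[0,-0.05,0,0,-0.02,-0.1,-0.02,0,-0.04,-0.15,-0.04,0,-0.06,-0.2,-0.06,0,-0.1,-0.22,-0.1,0,-0.15,-0.22,-0.15,0,-0.2,-0.22,-0.2,0,-0.25,-0.22,-0.25,0])

```text
clock: 4.25
tool_pos: [0.0655, 0.0963, 0.7831]
orientation: [0.008, 1.0, 0.014, 0.01]
force: [1.6, -1.4, 0.1]
finger_gap: 0.0881
grasp_force: 0.0
```

```bash
cat > st.py <<'E'
from h import *
st=ctrl.get_state(); print({k:np.round(st[k],3).tolist() for k in("clock","qpos","tool_pos","force")}); print(rot().as_matrix().round(3))
E
python3 st.py
```

```text
{'clock': 4.25, 'qpos': [-0.428, -0.121, 0.19, -0.065, 3.047, 1.05], 'tool_pos': [0.066, 0.096, 0.783], 'force': [1.615, -1.369, 0.142]}
[[ 0.999  0.027  0.021]
 [ 0.028 -0.999 -0.016]
 [ 0.02   0.017 -1.   ]]
```

Call:
apply_moves(plan=[-0.05,0,-0.05,0,-0.1,0,-0.1,0,-0.15,0,-0.15,0,-0.2,0,-0.2,0])

```text
clock: 4.65
tool_pos: [-0.0065, 0.1111, 0.7833]
orientation: [0.01, 0.999, 0.035, 0.011]
force: [0.5, 0.6, -0.2]
finger_gap: 0.0883
grasp_force: 0.0
```

```bash
python3 st.py
```

```text
{'clock': 4.65, 'qpos': [0.068, -0.141, 0.188, -0.291, 3.071, 1.278], 'tool_pos': [-0.006, 0.111, 0.783], 'force': [0.52, 0.629, -0.234]}
[[ 0.997  0.07   0.023]
 [ 0.07  -0.997 -0.019]
 [ 0.021  0.02  -1.   ]]
```

Call:
apply_moves(plan=[-0.05,0,-0.05,0,-0.1,0,-0.1,0,-0.15,0,-0.15,0,-0.2,0,-0.2,0])

```text
clock: 5.05
tool_pos: [-0.0881, 0.0739, 0.7824]
orientation: [0.008, 0.999, 0.037, 0.015]
force: [0.3, 0.1, 1.1]
finger_gap: 0.0884
grasp_force: 0.0
```

Call:
apply_moves(plan=[-0.05,0,-0.05,0,-0.1,0,-0.1,0,-0.15,0,-0.15,0,-0.2,0,-0.2,0])

```text
clock: 5.45
tool_pos: [-0.1411, 0.049, 0.7671]
orientation: [0.009, 0.999, 0.037, 0.022]
force: [0.3, -0.1, -0.2]
finger_gap: 0.088
grasp_force: 0.0
```

```bash
python3 st.py
```

```text
{'clock': 5.45, 'qpos': [0.472, -0.33, 0.31, -1.232, 3.106, 0.737], 'tool_pos': [-0.141, 0.049, 0.767], 'force': [0.278, -0.111, -0.246]}
[[ 0.996  0.073  0.044]
 [ 0.074 -0.997 -0.016]
 [ 0.043  0.019 -0.999]]
```

Call:
apply_moves(plan=[-0.05,0,-0.05,0,-0.1,0,-0.1,0,-0.15,0,-0.15,0,-0.2,0,-0.2,0])

```text
clock: 5.85
tool_pos: [-0.1843, 0.0326, 0.7481]
orientation: [0.007, 0.999, 0.037, 0.028]
force: [0.9, 0.3, -1.1]
finger_gap: 0.0883
grasp_force: 0.0
```

Call:
apply_moves(plan=[-0.05,0,-0.05,0,-0.1,0,-0.1,0,-0.15,0,-0.15,0,-0.2,0,-0.2,0])

```text
clock: 6.25
tool_pos: [-0.2175, 0.0205, 0.7301]
orientation: [0.004, 0.999, 0.037, 0.035]
force: [0.0, -0.4, -0.9]
finger_gap: 0.0883
grasp_force: 0.0
```

```bash
python3 st.py
```

```text
{'clock': 6.25, 'qpos': [0.423, -0.537, 0.487, -1.232, 3.106, 0.687], 'tool_pos': [-0.217, 0.02, 0.73], 'force': [0.018, -0.409, -0.946]}
[[ 0.995  0.073  0.07 ]
 [ 0.074 -0.997 -0.006]
 [ 0.069  0.011 -0.998]]
```

Call:
apply_moves(plan=[-0.05,0,0.02,0,-0.1,0,0.04,0,-0.15,0,0.07,0,-0.2,0,0.1,0,-0.25,0,0.12,0,-0.3,0,0.12,0,-0.35,0,0.12,0])

```text
clock: 6.95
tool_pos: [-0.3475, -0.0, 0.6034]
orientation: [0.004, 0.998, 0.037, 0.046]
force: [-0.3, 0.6, -0.1]
finger_gap: 0.0882
grasp_force: 0.0
```

```bash
python3 st.py
```

```text
{'clock': 6.95, 'qpos': [0.316, -0.966, 0.891, -1.232, 3.106, 0.58], 'tool_pos': [-0.347, -0.0, 0.603], 'force': [-0.256, 0.589, -0.07]}
[[ 0.993  0.073  0.093]
 [ 0.074 -0.997 -0.006]
 [ 0.092  0.012 -0.996]]
```

Call:
apply_moves(plan=[-0.05,0,0,0,-0.1,0,0,0,-0.15,0,0,0])

```text
clock: 7.25
tool_pos: [-0.3513, -0.0046, 0.6034]
orientation: [0.001, 0.998, 0.037, 0.058]
force: [0.8, -0.4, 0.4]
finger_gap: 0.0881
grasp_force: 0.0
```

Call:
apply_moves(plan=[-0.05,0,-0.05,0,-0.1,0,-0.1,0,-0.15,0,-0.15,0])

```text
clock: 7.55
tool_pos: [-0.3485, -0.0068, 0.6121]
orientation: [-0.003, 0.997, 0.037, 0.067]
force: [-0.0, 0.7, 0.2]
finger_gap: 0.088
grasp_force: 0.0
```

```bash
python3 st.py
```

```text
{'clock': 7.55, 'qpos': [0.334, -0.945, 0.828, -1.232, 3.106, 0.597], 'tool_pos': [-0.349, -0.007, 0.612], 'force': [-0.022, 0.693, 0.166]}
[[ 0.988  0.074  0.132]
 [ 0.074 -0.997  0.01 ]
 [ 0.133 -0.    -0.991]]
```

Call:
apply_moves(plan=[-0.05,0,0,0])

```text
clock: 7.65
tool_pos: [-0.3558, -0.0084, 0.605]
orientation: [-0.005, 0.997, 0.037, 0.074]
force: [0.2, 0.8, -0.5]
finger_gap: 0.0882
grasp_force: 0.0
```

Call:
apply_moves(plan=[-0.05,0,0,0])

```text
clock: 7.75
tool_pos: [-0.3604, -0.0103, 0.6043]
orientation: [-0.009, 0.996, 0.037, 0.086]
force: [-0.7, -0.1, 0.1]
finger_gap: 0.0878
grasp_force: 0.0
```

Call:
apply_moves(plan=[-0.3,0,0,0,-0.3,0,0,0])

```text
clock: 7.95
tool_pos: [-0.3639, -0.0126, 0.6047]
orientation: [-0.012, 0.994, 0.038, 0.098]
force: [-0.5, 0.7, 0.2]
finger_gap: 0.0883
grasp_force: 0.0
```

Call:
apply_moves(plan=[-0.3,0,-0.2,0,-0.3,0,-0.2,0])

```text
clock: 8.15
tool_pos: [-0.3668, -0.0148, 0.605]
orientation: [-0.016, 0.993, 0.038, 0.108]
force: [-0.8, -0.1, 0.7]
finger_gap: 0.0882
grasp_force: 0.0
```

```bash
python3 st.py
```

```text
{'clock': 8.15, 'qpos': [0.339, -0.969, 0.765, -1.232, 3.106, 0.598], 'tool_pos': [-0.367, -0.015, 0.605], 'force': [-0.774, -0.118, 0.728]}
[[ 0.974  0.078  0.213]
 [ 0.072 -0.997  0.039]
 [ 0.215 -0.023 -0.976]]
```

Call:
apply_moves(plan=[-0.045,0.02,0,0])

```text
clock: 8.25
tool_pos: [-0.3676, -0.0305, 0.6056]
orientation: [-0.022, 0.993, 0.037, 0.113]
force: [0.4, -0.2, -0.4]
finger_gap: 0.0881
grasp_force: 0.0
```

Call:
apply_moves(plan=[-0.045,0.02,0,0])

```text
clock: 8.35
tool_pos: [-0.3691, -0.0467, 0.6055]
orientation: [-0.03, 0.991, 0.039, 0.122]
force: [0.0, -0.1, -0.7]
finger_gap: 0.0885
grasp_force: 0.0
```

Call:
apply_moves(plan=[-0.045,0.02,0,0])

```text
clock: 8.45
tool_pos: [-0.37, -0.0605, 0.6055]
orientation: [-0.038, 0.99, 0.04, 0.129]
force: [-0.8, 1.3, 0.6]
finger_gap: 0.088
grasp_force: 0.0
```

Call:
apply_moves(plan=[-0.045,0.02,0,0])

```text
clock: 8.55
tool_pos: [-0.3706, -0.0726, 0.6056]
orientation: [-0.046, 0.989, 0.04, 0.137]
force: [-0.4, -0.5, -0.6]
finger_gap: 0.0881
grasp_force: 0.0
```

```bash
python3 st.py
```

```text
{'clock': 8.55, 'qpos': [0.483, -0.968, 0.693, -1.232, 3.106, 0.736], 'tool_pos': [-0.371, -0.073, 0.606], 'force': [-0.401, -0.505, -0.603]}
[[ 0.959  0.093  0.266]
 [ 0.068 -0.993  0.101]
 [ 0.274 -0.079 -0.959]]
```

Call:
apply_moves(plan=[-0.04,-0.03,0,0])

```text
clock: 8.65
tool_pos: [-0.3773, -0.0491, 0.6054]
orientation: [-0.039, 0.987, 0.042, 0.148]
force: [0.3, 0.5, -0.1]
finger_gap: 0.0878
grasp_force: 0.0
```

Call:
apply_moves(plan=[-0.04,-0.03,0,0])

```text
clock: 8.75
tool_pos: [-0.3822, -0.0223, 0.6054]
orientation: [-0.032, 0.986, 0.039, 0.158]
force: [-0.1, -0.2, 0.3]
finger_gap: 0.0883
grasp_force: 0.0
```

Call:
apply_moves(plan=[-0.04,-0.03,0,0])

```text
clock: 8.85
tool_pos: [-0.3855, 0.0005, 0.6054]
orientation: [-0.024, 0.985, 0.036, 0.168]
force: [0.8, -0.7, -0.1]
finger_gap: 0.0881
grasp_force: 0.0
```

Call:
apply_moves(plan=[-0.04,-0.03,0,0])

```text
clock: 8.95
tool_pos: [-0.3877, 0.0208, 0.6052]
orientation: [-0.017, 0.983, 0.034, 0.178]
force: [-1.0, -0.3, -0.2]
finger_gap: 0.0884
grasp_force: 0.0
```

Call:
apply_moves(plan=[-0.04,-0.03,0,0])

```text
clock: 9.05
tool_pos: [-0.3891, 0.0392, 0.6049]
orientation: [-0.01, 0.982, 0.033, 0.188]
force: [0.1, -0.0, -0.4]
finger_gap: 0.0885
grasp_force: 0.0
```

```bash
python3 st.py
```

```text
{'clock': 9.05, 'qpos': [0.179, -0.968, 0.603, -1.232, 3.106, 0.446], 'tool_pos': [-0.389, 0.039, 0.605], 'force': [0.079, -0.015, -0.431]}
[[ 0.927  0.068  0.368]
 [ 0.06  -0.998  0.032]
 [ 0.369 -0.008 -0.929]]
```

The tilt is now 0.376 rad, straight ahead along the store's x with the roll near zero, which is enough by my clearance numbers. I'll bring the arm back to the front without passing through the base axis.

Call:
apply_moves(plan=[0.05,-0.02,-0.02,0,0.1,-0.04,-0.04,0,0.15,-0.06,-0.06,0,0.2,-0.08,-0.06,0,0.235,-0.08,-0.06,0])

```text
clock: 9.55
tool_pos: [-0.3072, 0.0823, 0.6766]
orientation: [-0.009, 0.981, 0.033, 0.189]
force: [-0.4, 0.1, 0.1]
finger_gap: 0.0882
grasp_force: 0.0
```

```bash
python3 st.py
```

```text
{'clock': 9.55, 'qpos': [0.105, -0.771, 0.464, -0.123, 3.068, 1.484], 'tool_pos': [-0.307, 0.082, 0.677], 'force': [-0.437, 0.073, 0.118]}
[[ 0.926  0.068  0.37 ]
 [ 0.061 -0.998  0.03 ]
 [ 0.371 -0.005 -0.928]]
```

Call:
apply_moves(plan=[0.045,-0.005,0.01,0,0.09,-0.01,0.02,0,0.135,-0.015,0.03,0,0.18,-0.02,0.035,0,0.225,-0.025,0.04,0,0.27,-0.03,0.05,0,0.315,-0.035,0.06,0,0.36,-0.035,0.065,0])

```text
clock: 10.35
tool_pos: [0.0501, 0.1409, 0.7492]
orientation: [-0.009, 0.982, 0.034, 0.187]
force: [-0.1, 2.1, 0.1]
finger_gap: 0.0885
grasp_force: 0.0
```

```bash
python3 st.py
```

```text
{'clock': 10.35, 'qpos': [-0.288, -0.449, 0.639, 0.254, 2.583, 1.455], 'tool_pos': [0.05, 0.141, 0.749], 'force': [-0.128, 2.086, 0.085]}
[[ 0.928  0.069  0.367]
 [ 0.063 -0.998  0.03 ]
 [ 0.368 -0.005 -0.93 ]]
```

```bash
python3 - <<'E'
from h import *
s=snap(); im=cv2.cvtColor(s["image"],cv2.COLOR_RGB2BGR); cv2.imwrite("pics/top2.png",im)
E
```

```text
(no output)
```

View pics/top2.png

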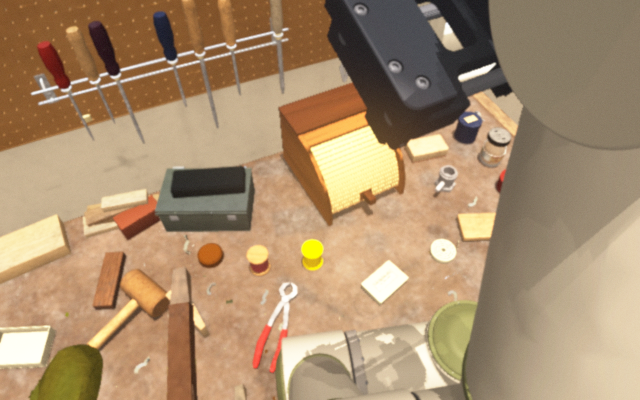

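The view of the store is now clear: the tambour pull is at (369,195), the front-right bottom corner near (403,186), and the front-left bottom corner at (331,219). The fitting is at (446,180), and there's a flat pale block at (385,281).

```bash
python3 - <<'E'
from h import *
from scipy.optimize import least_squares
s=snap(); im=s["image"]
hsv=cv2.cvtColor(im,cv2.COLOR_RGB2HSV)
print("pull px");x0,y0=340,175
sub=hsv[175:215,345:395]
m=((sub[...,2]<130)&(sub[...,1]>110)).astype(np.uint8)
n,l,stt,c=cv2.connectedComponentsWithStats(m); print([(stt[i].tolist(),(c[i]+[345,175]).round(1).tolist()) for i in range(1,n) if stt[i,4]>15])
ob=np.array([(.112,.115,.19),(.112,.115,0),(-.162,.115,0)]);px=np.array([(148,98),(158,240),(303,450)])/3+[230,75]
W=lambda v,o:np.c_[v[0]+np.cos(v[2])*o[:,0]-np.sin(v[2])*o[:,1],v[1]+np.sin(v[2])*o[:,0]+np.cos(v[2])*o[:,1],o[:,2]]
for v in ([.623,-.0805,.072],):
  o=np.array([(-.186,.01,.044+.013),(-.186,-.01,.057),(-.186,.01,.035),(-.186,-.01,.035),(-.162,-.115,0),(-.162,-.115,.02),(-.15,.103,.02),(-.15,-.103,.02)])
  print(proj(s,W(np.array(v),o)).round(1))
for n,p,z in [("union",(446,180),.03),("plateL",(362,280),0),("plateR",(409,282),0),("plateT",(391,263),0),("plateB",(381,301),0),("pale R",(428,147),.03)]: print(n,onz(s,p,z).round(3))
cv2.imwrite("pics/crop2.png",cv2.resize(cv2.cvtColor(im,cv2.COLOR_RGB2BGR)[165:240,320:420],None,fx=7,fy=7,interpolation=cv2.INTER_CUBIC))
E
```

```text
pull px
[([18, 20, 12, 9, 37], [367.3, 200.2])]
[[371.9 203.2]
 [378.5 200.2]
 [371.1 208.4]
 [377.7 205.4]
 [403.9 192.3]
 [405.  187.6]
 [332.2 216. ]
 [398.8 186.2]]
union [ 0.44  -0.317  0.03 ]
plateL [0.282 0.02  0.   ]
plateR [ 0.231 -0.078  0.   ]
plateT [ 0.293 -0.065  0.   ]
plateB [0.217 0.005 0.   ]
pale R [ 0.566 -0.341  0.03 ]
```

View pics/crop2.png

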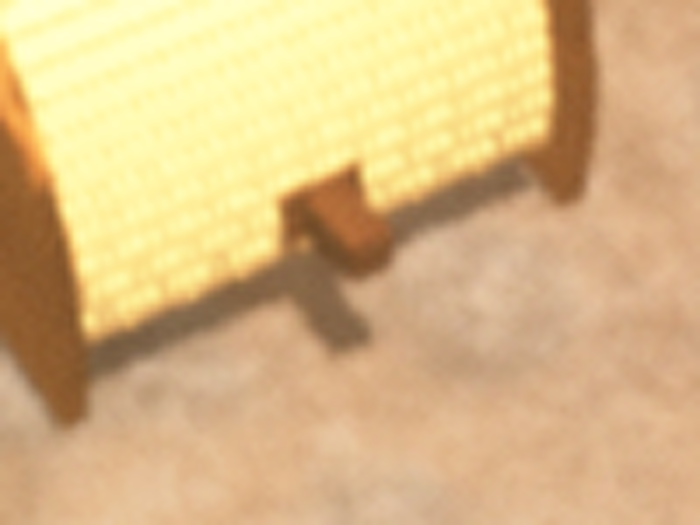

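The crop puts the pull's outer top edge corners at about (367.9,201.9) and (375.7,198.6), the side feet at (329.7,225.7) and (401.1,193.6), and the slats' lower corners at (332.1,214.3) and (398.3,186.4). I'll refit using these.

```bash
python3 - <<'E'
from h import *
from scipy.optimize import least_squares
s=snap()
L=[((279.3,107.7),(.112,.115,.19)),((356.7,81.7),(.112,-.115,.19)),((282.7,155),(.112,.115,0)),((330,225.5),(-.162,.115,0)),((401.1,193.6),(-.162,-.115,0)),((332.1,214.3),(-.15,.103,.02)),((398.3,186.4),(-.15,-.103,.02)),((367.9,201.9),(-.186,.01,.057)),((375.7,198.6),(-.186,-.01,.057))]
px=np.array([a for a,_ in L]);ob=np.array([b for _,b in L])
W=lambda v,o:np.c_[v[0]+np.cos(v[2])*o[:,0]-np.sin(v[2])*o[:,1],v[1]+np.sin(v[2])*o[:,0]+np.cos(v[2])*o[:,1],o[:,2]]
f=lambda v:(proj(s,W(v,ob))-px).ravel()
r=least_squares(f,[.62,-.08,.07],loss="soft_l1"); print(r.x); print(f(r.x).reshape(-1,2).round(1))
print(np.mean([onz(s,p,.057) for p in px[-2:]],0))
a=W(r.x,np.array([(-.1723,0,.0443),(-.186,0,.057)])); print(a)
E
```

```text
[ 0.62589035 -0.07960643  0.05608706]
[[-0.2 -2.7]
 [-0.7 -1.8]
 [ 1.1  0.7]
 [-1.8 -0.6]
 [ 1.6 -1.2]
 [-1.8  0.9]
 [-0.7 -0.1]
 [ 2.1  1. ]
 [ 1.   1.3]]
[ 0.44499068 -0.08823332  0.057     ]
[[ 0.45386128 -0.08926517  0.0443    ]
 [ 0.44018283 -0.09003316  0.057     ]]
```

Call:
apply_moves(plan=[0.03,0.02,0.03,0,0.06,0.04,0.065,0,0.09,0.06,0.1,0,0.12,0.08,0.13,0,0.15,0.1,0.16,0,0.18,0.12,0.19,0,0.21,0.14,0.225,0,0.24,0.163,0.257,0], jaw=-0.2)

```text
clock: 11.3
tool_pos: [0.3453, 0.0158, 0.6124]
orientation: [-0.008, 0.982, 0.034, 0.188]
force: [1.2, -0.2, -0.5]
finger_gap: 0.0527
grasp_force: 0.0
```

Call:
apply_moves(plan=[-0.015,0.01,0.045,0,-0.03,0.02,0.09,0,-0.045,0.03,0.135,0,-0.06,0.04,0.18,0,-0.07,0.05,0.225,0,-0.085,0.06,0.27,0,-0.1,0.07,0.315,0,-0.1,0.07,0.315,0])

```text
clock: 12.1
tool_pos: [0.3705, -0.0499, 0.2786]
orientation: [-0.011, 0.982, 0.033, 0.184]
force: [-0.2, 0.2, 0.1]
finger_gap: 0.0529
grasp_force: 0.0
```

```bash
python3 st.py
```

```text
{'clock': 12.1, 'qpos': [-0.621, -0.278, 2.039, 0.268, 1.11, 0.796], 'tool_pos': [0.37, -0.05, 0.279], 'force': [-0.221, 0.159, 0.067]}
[[ 0.93   0.069  0.36 ]
 [ 0.06  -0.998  0.034]
 [ 0.362 -0.01  -0.932]]
```

```bash
cat > go.py <<'E'
from h import *
import sys
st=ctrl.get_state(); M=rot().as_matrix()
for a in sys.argv[1:]:
    t=np.array([float(v) for v in a.split(",")]); print(a,(M.T@(t-st["tool_pos"])).round(4), np.linalg.norm(t-st["tool_pos"]).round(3))
E
python3 go.py .422,-.089,.121 .459,-.089,.028
```

```text
.422,-.089,.121 [-0.0114  0.0441  0.1642] 0.17
.459,-.089,.028 [-0.0106  0.0475  0.2642] 0.269
```

Call:
apply_moves(plan=[-0.003,0.011,0.04,0,-0.006,0.022,0.08,0,-0.009,0.033,0.12,0,-0.011,0.045,0.164,0,-0.011,0.045,0.164,0,-0.011,0.045,0.164,0])

```text
clock: 12.7
tool_pos: [0.4267, -0.0922, 0.1284]
orientation: [-0.009, 0.981, 0.034, 0.188]
force: [0.3, 0.8, 0.6]
finger_gap: 0.0526
grasp_force: 0.0
```

```bash
python3 go.py .459,-.089,.028;python3 - <<'E'
from h import *
s=snap(); im=cv2.cvtColor(s["image"],cv2.COLOR_RGB2BGR)
cv2.imwrite("pics/crop3.png",cv2.resize(im[120:270,270:470],None,fx=4,fy=4,interpolation=cv2.INTER_CUBIC))
E
```

```text
.459,-.089,.028 [-0.0071 -0.0005  0.1053] 0.106
```

View pics/crop3.png

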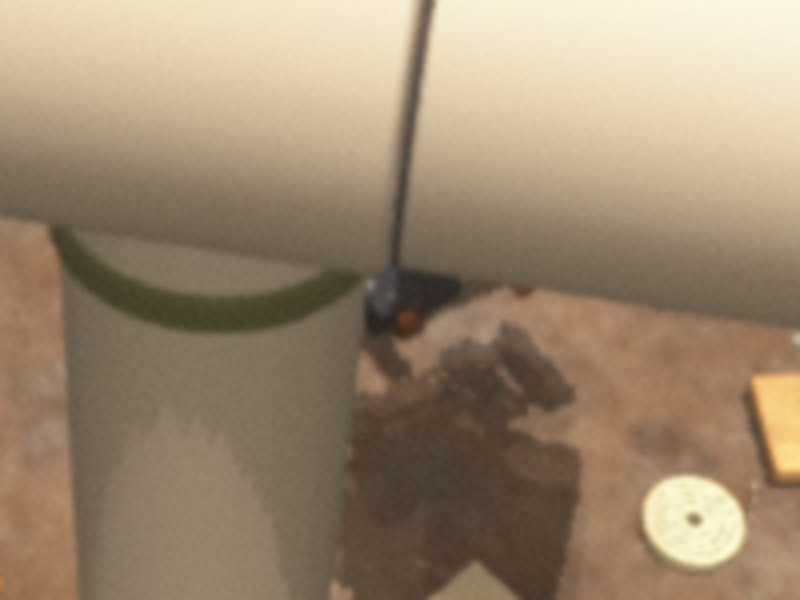

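The arm hides the pull here, so I'm relying on the measurements. Next I descend along the tool axis and close.

Call:
apply_moves(plan=[-0.007,0,0.035,0,-0.007,0,0.065,0,-0.007,0,0.09,0,-0.007,0,0.105,0,-0.007,0,0.105,0])

```text
clock: 13.25
tool_pos: [0.4592, -0.0897, 0.028]
orientation: [-0.008, 0.981, 0.033, 0.189]
force: [0.0, 0.2, 0.0]
finger_gap: 0.053
grasp_force: 0.0
```

Call:
apply_moves(plan=[0,0,0,0,0,0,0,0,0,0,0,0,0,0,0,0], jaw=1, force=15)

```text
clock: 13.65
tool_pos: [0.4578, -0.0895, 0.0267]
orientation: [-0.009, 0.982, 0.033, 0.188]
force: [4.1, 19.5, 0.5]
finger_gap: 0.0231
grasp_force: 9.8
```

```bash
python3 st.py; python3 go.py .459,-.089,.028
```

```text
{'clock': 13.65, 'qpos': [-0.57, 0.393, 2.147, 0.668, 0.37, 0.334], 'tool_pos': [0.458, -0.09, 0.027], 'force': [4.109, 19.538, 0.534]}
[[ 0.927  0.068  0.368]
 [ 0.061 -0.998  0.03 ]
 [ 0.369 -0.005 -0.929]]
.459,-.089,.028 [ 0.0016 -0.0005 -0.0007] 0.002
```

Call:
apply_moves(plan=[0,-0.002,0,0,0,-0.003,0,0,0,-0.003,0,0])

```text
clock: 13.95
tool_pos: [0.4577, -0.0875, 0.0264]
orientation: [-0.008, 0.982, 0.032, 0.188]
force: [-2.3, -2.4, 1.4]
finger_gap: 0.0195
grasp_force: 15.0
```

The pull is gripped: gap 19.5 mm, force 15 N. Now I work out the arc in tool axes.

```bash
python3 - <<'E'
from h import *
M=rot().as_matrix(); psi=.065
for qs in (np.linspace(0,.5,9)[1:],):
  for q in np.linspace(0,1.03,17):
    dx=-.174*(np.cos(.14+q)-np.cos(.14)); dz=.174*(np.sin(.14+q)-np.sin(.14))
    d=M.T@np.array([dx*np.cos(psi),dx*np.sin(psi),dz]); print(round(q,3),d.round(3).tolist())
E
```

```text
0.0 [0.0, 0.0, 0.0]
0.064 [0.006, -0.0, -0.01]
0.129 [0.012, -0.0, -0.019]
0.193 [0.019, -0.0, -0.027]
0.258 [0.027, -0.0, -0.036]
0.322 [0.035, -0.0, -0.043]
0.386 [0.044, -0.0, -0.051]
0.451 [0.053, -0.0, -0.057]
0.515 [0.062, -0.0, -0.063]
0.579 [0.072, -0.0, -0.069]
0.644 [0.082, -0.0, -0.073]
0.708 [0.092, -0.0, -0.078]
0.772 [0.103, -0.0, -0.081]
0.837 [0.114, -0.0, -0.084]
0.901 [0.125, -0.0, -0.086]
0.966 [0.136, -0.0, -0.087]
1.03 [0.147, -0.0, -0.088]
```

Call:
apply_moves(plan=[0.006,0,-0.01,0,0.012,0,-0.019,0,0.019,0,-0.027,0,0.027,0,-0.036,0,0.035,0,-0.043,0,0.044,0,-0.051,0,0.053,0,-0.057,0,0.062,0,-0.063,0])

```text
clock: 14.75
tool_pos: [0.4917, -0.0852, 0.1075]
orientation: [-0.008, 0.982, 0.033, 0.187]
force: [6.4, -2.5, -9.0]
finger_gap: 0.0196
grasp_force: 15.0
```

```bash
python3 st.py
```

```text
{'clock': 14.75, 'qpos': [-0.513, 0.268, 2.005, 0.38, 0.585, 0.703], 'tool_pos': [0.492, -0.085, 0.107], 'force': [6.42, -2.469, -8.973]}
[[ 0.928  0.067  0.367]
 [ 0.061 -0.998  0.029]
 [ 0.368 -0.004 -0.93 ]]
```

Call:
apply_moves(plan=[0.01,0,-0.005,0,0.02,0,-0.008,0,0.03,0,-0.013,0,0.041,0,-0.016,0,0.052,0,-0.019,0,0.063,0,-0.021,0,0.074,0,-0.022,0,0.085,0,-0.023,0])

```text
clock: 15.55
tool_pos: [0.5588, -0.0807, 0.1573]
orientation: [-0.009, 0.983, 0.033, 0.182]
force: [-19.0, -10.0, -7.6]
finger_gap: 0.0199
grasp_force: 16.0
```

```bash
python3 st.py
```

```text
{'clock': 15.55, 'qpos': [-0.431, 0.318, 1.767, 0.261, 0.752, 0.909], 'tool_pos': [0.559, -0.081, 0.157], 'force': [-19.031, -9.983, -7.574]}
[[ 0.932  0.069  0.357]
 [ 0.062 -0.998  0.03 ]
 [ 0.358 -0.006 -0.934]]
```

That looks like the stop: 19 N of tangential resistance at x +101 mm, z +131 mm. I'll open, back out along the tool axis, and check from a spot that leaves the view clear.

Call:
apply_moves(plan=[-0.001,0,0,0,-0.002,0,0,0,-0.002,0,0,0], jaw=-0.2)

```text
clock: 15.85
tool_pos: [0.5602, -0.0804, 0.1594]
orientation: [-0.009, 0.982, 0.033, 0.188]
force: [0.4, 0.6, -0.4]
finger_gap: 0.0418
grasp_force: 0.0
```

Call:
apply_moves(plan=[-0.01,0,-0.05,0,-0.02,0,-0.1,0,-0.06,-0.03,-0.13,0,-0.1,-0.06,-0.16,0,-0.14,-0.09,-0.18,0,-0.18,-0.12,-0.18,0,-0.22,-0.15,-0.18,0,-0.26,-0.18,-0.18,0])

```text
clock: 16.65
tool_pos: [0.2552, 0.0676, 0.2368]
orientation: [-0.008, 0.982, 0.032, 0.188]
force: [0.2, 1.1, 0.3]
finger_gap: 0.053
grasp_force: 0.0
```

```bash
python3 st.py; python3 - <<'E'
from h import *
s=snap(); im=cv2.cvtColor(s["image"],cv2.COLOR_RGB2BGR)
cv2.imwrite("pics/top4.png",im)
E
```

```text
{'clock': 16.65, 'qpos': [-0.375, -0.632, 2.328, 0.181, 1.108, 1.078], 'tool_pos': [0.255, 0.068, 0.237], 'force': [0.181, 1.057, 0.285]}
[[ 0.927  0.066  0.369]
 [ 0.06  -0.998  0.028]
 [ 0.37  -0.004 -0.929]]
```

View pics/top4.png

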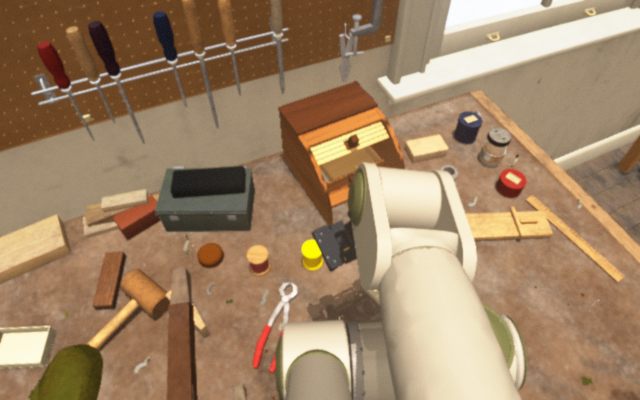

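top4.png shows the tambour rolled up with its pull at (352,142) and the interior open. I'll check the joint value by projecting the pull, and work out the approach to the tray pull.

```bash
python3 - <<'E'
from h import *
s=snap();hsv=cv2.cvtColor(s["image"],cv2.COLOR_RGB2HSV)[130:158,335:372]
m=(hsv[...,2]<110).astype(np.uint8)
n,l,t,c=cv2.connectedComponentsWithStats(m);print([(t[i].tolist(),(c[i]+[335,130]).round(1).tolist()) for i in range(1,n) if t[i,4]>15])
o=np.array([.6235,-.0764]);e=np.array([1,.063])
for q in(.85,.92,1.0):
  x,z=-.176*np.cos(.14+q),.02+.176*np.sin(.14+q); print(q,proj(s,[*(o+x*e),z]).round(1))
E
python3 go.py .486,-.086,.145 .534,-.082,.0245
```

```text
[([12, 8, 11, 10, 63], [351.5, 143.1])]
0.85 [[357.6 149. ]]
0.92 [[355.6 144.4]]
1.0 [[353.1 139.3]]
.486,-.086,.145 [0.1719 0.1715 0.1659] 0.294
.534,-.082,.0245 [0.172  0.1713 0.2956] 0.383
```

The blob centre at (351.5,143.1) matches q≈1.0, allowing for the block's centre radius and the known +2 px residual at the top. Moving to the tray pull with the jaw at about 45 mm.

Call:
apply_moves(plan=[0.025,0.025,0.025,0,0.05,0.05,0.05,0,0.077,0.077,0.075,0,0.103,0.103,0.1,0,0.13,0.13,0.125,0,0.152,0.152,0.147,0,0.172,0.172,0.166,0,0.172,0.172,0.166,0], jaw=0.0)

```text
clock: 17.55
tool_pos: [0.4909, -0.0915, 0.144]
orientation: [-0.009, 0.982, 0.032, 0.187]
force: [-0.1, -0.2, -0.4]
finger_gap: 0.0442
grasp_force: 0.0
```

```bash
python3 go.py .534,-.082,.0245
```

```text
.534,-.082,.0245 [-0.0033 -0.006   0.1272] 0.127
```

Call:
apply_moves(plan=[-0.003,-0.004,0.03,0,-0.003,-0.006,0.06,0,-0.003,-0.006,0.085,0,-0.003,-0.006,0.105,0,-0.003,-0.006,0.12,0,-0.003,-0.006,0.127,0,-0.003,-0.006,0.127,0])

```text
clock: 18.25
tool_pos: [0.5322, -0.0797, 0.0263]
orientation: [-0.009, 0.982, 0.033, 0.187]
force: [-0.5, 0.7, 0.3]
finger_gap: 0.0439
grasp_force: 0.0
```

Call:
apply_moves(plan=[0,0.001,0.001,0,0,0.001,0.001,0,0,0.001,0.001,0,0,0.001,0.001,0], jaw=1, force=20)

```text
clock: 18.65
tool_pos: [0.5335, -0.0824, 0.0263]
orientation: [-0.007, 0.981, 0.032, 0.189]
force: [-0.9, -9.7, -2.5]
finger_gap: 0.02
grasp_force: 20.0
```

The tray pull is gripped (gap 20.0 mm). Drawing it out level.

Call:
apply_moves(plan=[-0.014,0,-0.0055,0,-0.028,0,-0.011,0,-0.042,0,-0.0167,0,-0.056,0,-0.0223,0,-0.07,0,-0.028,0,-0.084,0,-0.0335,0,-0.1,0,-0.04,0,-0.115,0,-0.046,0])

```text
clock: 19.45
tool_pos: [0.4101, -0.0908, 0.0269]
orientation: [-0.007, 0.981, 0.032, 0.189]
force: [26.3, 1.9, -11.4]
finger_gap: 0.0199
grasp_force: 20.0
```

Call:
apply_moves(plan=[-0.002,0,-0.001,0,-0.002,0,-0.001,0,-0.002,0,-0.001,0,-0.002,0,-0.001,0])

```text
clock: 19.85
tool_pos: [0.408, -0.0908, 0.0271]
orientation: [-0.007, 0.981, 0.032, 0.189]
force: [2.3, -5.3, -0.9]
finger_gap: 0.0199
grasp_force: 20.0
```

The tray moved 123 mm and came up against its stop at 26 N. Now I release, retreat, and look.

Call:
apply_moves(plan=[0,0,0,0,0,0,0,0,0,0,0,0], jaw=-0.2)

```text
clock: 20.15
tool_pos: [0.4069, -0.0891, 0.0262]
orientation: [-0.009, 0.982, 0.033, 0.187]
force: [0.4, 0.4, 0.2]
finger_gap: 0.0414
grasp_force: 0.0
```

Call:
apply_moves(plan=[0,0,-0.05,0,0,0,-0.1,0,-0.02,0,-0.14,0,-0.06,0,-0.17,0,-0.1,-0.01,-0.19,0,-0.13,-0.02,-0.21,0,-0.16,-0.03,-0.23,0,-0.16,-0.03,-0.25,0], jaw=-1)

```text
clock: 20.95
tool_pos: [0.195, -0.0904, 0.1841]
orientation: [-0.007, 0.982, 0.037, 0.184]
force: [-1.1, -0.7, 0.5]
finger_gap: 0.0883
grasp_force: 0.0
```

```bash
python3 st.py; python3 - <<'E'
from h import *
s=snap(); im=cv2.cvtColor(s["image"],cv2.COLOR_RGB2BGR)
cv2.imwrite("pics/top5.png",cv2.resize(im[90:290,180:446],None,fx=3,fy=3,interpolation=cv2.INTER_CUBIC))
E
```

```text
{'clock': 20.95, 'qpos': [-1.687, -0.755, 2.496, 0.364, 1.481, -0.239], 'tool_pos': [0.195, -0.09, 0.184], 'force': [-1.098, -0.704, 0.523]}
[[ 0.93   0.075  0.36 ]
 [ 0.07  -0.997  0.028]
 [ 0.361 -0.001 -0.932]]
```

View pics/top5.png

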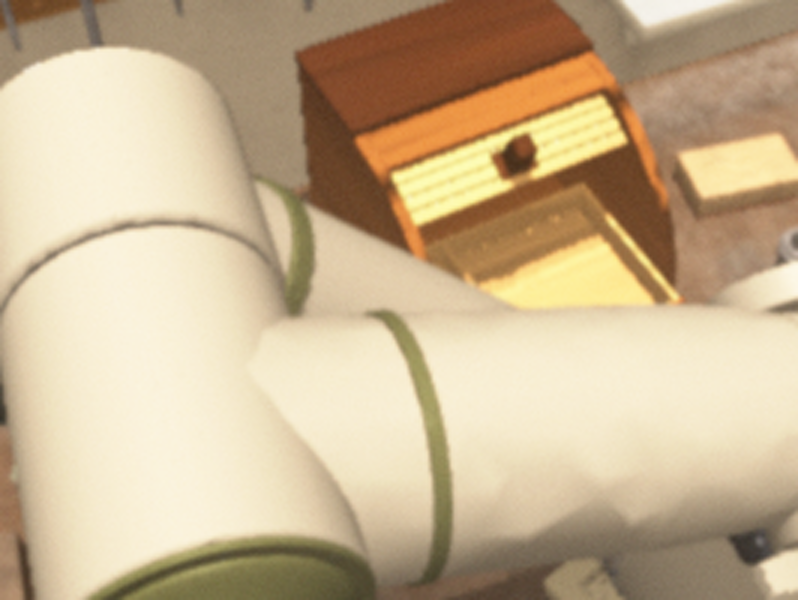

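The tray is out (crop5: right wall at about (640,260), lit floor) and the tambour is still up. The folded arm blocks the spool here, so I measure it from the clear picture top2.png and move on.

```bash
python3 - <<'E'
from h import *
s=snap(); im=cv2.imread("pics/top2.png")
hsv=cv2.cvtColor(im,cv2.COLOR_BGR2HSV)[235:285,235:285]
print(hsv[18,23],hsv[32,23])
m=((hsv[...,0]<24)&(hsv[...,1]>95)&(hsv[...,2]>60)).astype(np.uint8)
w=((hsv[...,0]>=8)&(hsv[...,0]<26)&(hsv[...,1]>110)&(hsv[...,2]>175)).astype(np.uint8)
for mm in(m,w):
  n,l,t,c=cv2.connectedComponentsWithStats(mm)
  for i in range(1,n):
    if t[i,4]>40:
      print(t[i].tolist(),(c[i]+[235,235]).round(1))
def ringc(x,y,z): a=np.linspace(0,6.28,60); return np.c_[x+.025*np.cos(a),y+.025*np.sin(a),a*0+z]
for x,y in((.415,.225),):
  p=proj(s,ringc(x,y,.06)); q=proj(s,ringc(x,y,0)); print(p.min(0),p.max(0),q.min(0),q.max(0))
E
python3 go.py .25,-.02,.33 .3,.2,.3
```

```text
[ 24 118 254] [  4 161 139]
[0, 0, 50, 50, 1967] [258.7 260.7]
[10, 9, 34, 33, 429] [259.9 260.2]
[246.51762186 244.31990492] [268.45250964 263.22050042] [249.8344699  257.52199792] [270.79596625 275.94860328]
.25,-.02,.33 [ 0.1087 -0.0693 -0.114 ] 0.172
.3,.2,.3 [ 0.1576 -0.2858 -0.0636] 0.332
```

```bash
python3 - <<'E'
import cv2
im=cv2.imread("pics/top2.png"); h=cv2.cvtColor(im,cv2.COLOR_BGR2HSV)
for v in range(240,282):
  print(v,"".join("r" if (h[v,u,0]<9 or h[v,u,0]>170) and h[v,u,1]>125 else "F" if h[v,u,2]>185 and h[v,u,1]>100 else "." for u in range(240,280)))
E
```

```text
240 ...FFFFFFFFFFFFFF..FFF.FFFF.............
241 ..FFFFFFFFFFFF...FF.FFFFFFFF............
242 ..FFFFFFFFFFFF......FFFFFFFF.......F....
243 ..FFFFFFFFFFF.......FFFFFFFF.....FFF....
244 ..FFFFFFFF.FF...FFFFFFFFFFFFF...FFFF....
245 ..FFFFFFF...F.FFFFFFFFFFFFFFFF.FFFFFF...
246 FFFFFFFFFFFFFFFFFFFFFFFFFFFF....FFFFFFFF
247 FFFFFFFFFFFFFFFFFFFFFFFFFFF.....FFFFFFFF
248 FFFFFFFFFFFFFFFFFFFFFFFFFFFF....FFFFFFF.
249 FFFFFFFFFFFFFFFFFFFFFFFFFFFF.....FFFFFFF
250 FFFFFFFFFFFFFFFFFFFFFFFFFFFFF....FFFFFFF
251 FFFFFFFFFFFFFFFFFFFFFFFFFFFFF....FFFFFF.
252 FFFFFFFFFFFFFFFFFFFFFFFFFFFFF.....FFFFFF
253 FFFFFFFFFFFFFFFFFFFFFFFFFFFFF.......FFF.
254 .FFFFFFFFFFFFFFFFFFFFFFFFFFFFF.....F....
255 FFFFFFFFFFFFFFFFFFFFFFFFFFFFFF.F.F.F....
256 F..FFFFFFFFFFFFFFFFFFFFFFFFFFFFF....F...
257 .....FFFFFFFFFFFFFFFFFFFFFFFFFFFF......F
258 .....FFFFFFFFFFFFFFFFFFFFFFFFFFFF.....FF
259 ......FFFFFFFFFFFFFFFFFFFFF..FFFFF..FFFF
260 .......FFFFFFFFFFFFFFFFFFF..FFFFFFFFFFFF
261 ........FFFFFFFFFFFFFFFFF.r..FFFFFFFFFFF
262 .........FFFFFFFFFFFFFFF.rrr.FFFFFFFFFFF
263 ............FFFFFFFFFF.rrrrr.FFFFFFFFFFF
264 .....FFFF..rr.FFFF...rrrrrrr.FFFFFFFFFFF
265 ....FFFFF..rrrrrrrrrrrrrrrrr.FFFFFFFFFFF
266 ...FFFFFF..rrrrrrrrrrrrrrrrrFFFFFFFFFFFF
267 ....FFFF....rrrrrrrrrrrrrrr.FFFFFFFFFFFF
268 ....FF.FF...rrrrrrrrrrrrrrrFFFFFFFFFFFFF
269 F...FFFFF....rrrrrrrrrrrrr.FFFFFFFFFFFFF
270 .FFFFFFFF....rrrrrrrrrrrr.FFFFFFFFFFFFFF
271 FFFFFFFFFF.....rrrrrrr..FFFFFFFFFFFFFFFF
272 FFFFFFFFFF...........FFFFFFFFFFFFFFFFFFF
273 FFFFFFFFFFFFFFFFFFFFFFFFFFFFFFFFFFFFFFFF
274 FFFFFFFFFFFFFFFFFFFFFFFFFFFFFFF.FFFFFFFF
275 FFFFFFFFFFFFFFFFFFFFFFFFFFFFFF.FFFFFFFF.
276 FFFFFFFFFFFFFFFFFFFFFFFFFFFFFFFFFFFF....
277 FFFFFFFFFFFFFFFFFFFFFFFFFFFFFFFFFFFFF...
278 FFFFFFFFFF.FFFFFFFFFFFFFFFFF.F...F......
279 .FFFFFFFF...FFFFFFFFFFFFFF..............
280 FFFFFF.F...FFFFFFFFFFFFFFFFFF...........
281 FFFF..FFFFFFFFFFFFFFFFFFFFFF..F.........
```

Call:
apply_moves(plan=[0.03,-0.02,-0.035,0,0.06,-0.04,-0.07,0,0.09,-0.06,-0.1,0,0.11,-0.09,-0.115,0,0.12,-0.13,-0.115,0,0.13,-0.17,-0.105,0,0.14,-0.21,-0.095,0,0.15,-0.25,-0.085,0])

```text
clock: 21.85
tool_pos: [0.2641, 0.068, 0.3205]
orientation: [-0.008, 0.983, 0.037, 0.18]
force: [-0.0, -0.5, -0.6]
finger_gap: 0.0884
grasp_force: 0.0
```

```bash
python3 - <<'E'
from h import *
s=snap()
def ring(x,y,z,r): a=np.linspace(0,6.28,90); return proj(s,np.c_[x+r*np.cos(a),y+r*np.sin(a),a*0+z])
for x,y in((.415,.225),(.42,.225),(.41,.225)):
  p=ring(x,y,.048,.025); q=ring(x,y,.03,.019); b=ring(x,y,.01,.019); print(x,"flange low v",p.max(0)[1].round(1),"wind u",q.min(0)[0].round(1),q.max(0)[0].round(1),"foot v",b.max(0)[1].round(1), "top",ring(x,y,.06,.025).min(0).round(1),ring(x,y,.06,.025).max(0).round(1))
im=s["image"]; h=cv2.cvtColor(im,cv2.COLOR_RGB2HSV)
r=((h[...,0]<9)|(h[...,0]>170))&(h[...,1]>125)
vv,uu=np.nonzero(r[255:280,240:280]); print(len(vv),(uu.min()+240,uu.max()+240,vv.min()+255,vv.max()+255) if len(vv) else 0)
for v in range(238,278,2): print(v,h[v,258].tolist(),end=" ")
E
python3 st.py
```

```text
0.415 flange low v 265.9 wind u 250.8 267.1 foot v 271.6 top [246.5 244.3] [268.5 263.2]
0.42 flange low v 264.1 wind u 250.1 266.3 foot v 269.9 top [245.8 242.7] [267.7 261.5]
0.41 flange low v 267.6 wind u 251.5 267.8 foot v 273.4 top [247.2 246. ] [269.2 265. ]
113 (np.int64(251), np.int64(267), np.int64(261), np.int64(271))
238 [14, 106, 164] 240 [14, 109, 164] 242 [14, 108, 168] 244 [15, 121, 184] 246 [18, 142, 243] 248 [20, 136, 247] 250 [20, 136, 247] 252 [19, 138, 247] 254 [18, 150, 240] 256 [19, 138, 246] 258 [19, 139, 246] 260 [19, 145, 244] 262 [18, 148, 241] 264 [11, 153, 143] 266 [3, 163, 105] 268 [2, 160, 110] 270 [3, 168, 109] 272 [9, 166, 118] 274 [15, 153, 198] 276 [14, 118, 156] {'clock': 21.9, 'qpos': [-0.321, -0.612, 2.106, 0.149, 1.318, 1.152], 'tool_pos': [0.264, 0.072, 0.32], 'force': [-1.72, 1.905, -0.439]}
[[ 0.932  0.085  0.352]
 [ 0.078 -0.996  0.034]
 [ 0.354 -0.004 -0.935]]
```

The spool's mask rows and columns match (0.416, 0.225) to about 2 mm. Going above it now.

```bash
python3 go.py .380,.2215,.146
```

```text
.380,.2215,.146 [ 0.0586 -0.138   0.2091] 0.257
```

Call:
apply_moves(plan=[0.009,-0.023,0.03,0,0.018,-0.046,0.06,0,0.027,-0.069,0.09,0,0.036,-0.092,0.12,0,0.045,-0.115,0.15,0,0.055,-0.13,0.18,0,0.059,-0.138,0.209,0,0.059,-0.138,0.209,0])

```text
clock: 22.7
tool_pos: [0.3804, 0.2143, 0.142]
orientation: [-0.007, 0.984, 0.037, 0.175]
force: [0.1, -1.1, 0.3]
finger_gap: 0.088
grasp_force: 0.0
```

Call:
apply_moves(plan=[0,0,0,0])

```text
clock: 22.8
tool_pos: [0.381, 0.2132, 0.1455]
orientation: [-0.007, 0.983, 0.036, 0.178]
force: [-0.5, 0.4, 0.9]
finger_gap: 0.0881
grasp_force: 0.0
```

```bash
python3 st.py; python3 - <<'E'
from h import *
st=ctrl.get_state(); M=rot().as_matrix(); t=np.array([.416,.225,.052])+.019*M[:,2]; print(t, M.T@(t-st["tool_pos"]))
E
```

```text
{'clock': 22.8, 'qpos': [0.283, 0.086, 2.098, -0.126, 0.609, 1.871], 'tool_pos': [0.381, 0.213, 0.146], 'force': [-0.52, 0.441, 0.883]}
[[ 0.934  0.073  0.35 ]
 [ 0.068 -0.997  0.027]
 [ 0.351 -0.001 -0.937]]
[0.42264207 0.22550827 0.03420605] [ 0.0007093  -0.00907434  0.11914779]
```

Call:
apply_moves(plan=[0.001,-0.009,0.03,0,0.001,-0.009,0.06,0,0.001,-0.009,0.09,0,0.001,-0.009,0.11,0,0.001,-0.009,0.119,0,0.001,-0.009,0.119,0])

```text
clock: 23.4
tool_pos: [0.4241, 0.2241, 0.0355]
orientation: [-0.007, 0.983, 0.034, 0.179]
force: [-1.1, -0.5, -0.7]
finger_gap: 0.0883
grasp_force: 0.0
```

Call:
apply_moves(plan=[0,0,0,0,0,0,0,0,0,0,0,0,0,0,0,0], jaw=1, force=10)

```text
clock: 23.8
tool_pos: [0.4242, 0.224, 0.0357]
orientation: [-0.007, 0.983, 0.035, 0.179]
force: [1.0, -0.3, -0.7]
finger_gap: 0.0578
grasp_force: 0.0
```

Call:
apply_moves(plan=[0,0,0,0,0,0,0,0,0,0,0,0])

```text
clock: 24.1
tool_pos: [0.4242, 0.2239, 0.0353]
orientation: [-0.007, 0.983, 0.035, 0.179]
force: [0.4, 0.3, 1.1]
finger_gap: 0.0441
grasp_force: 9.7
```

The gap is 44 mm where I expected 50, so the pads may be off-centre. Checking the image mask without spending a view.

```bash
python3 - <<'E'
from h import *
s=snap(); cv2.imwrite("pics/top6.png",cv2.cvtColor(s["image"],cv2.COLOR_RGB2BGR)); h=cv2.cvtColor(s["image"],cv2.COLOR_RGB2HSV).astype(int)
for v in range(236,284,1):
  print(v,"".join("#" if h[v,u,2]<75 else "r" if (h[v,u,0]<9 or h[v,u,0]>170) and h[v,u,1]>125 else "F" if h[v,u,2]>225 and h[v,u,1]>100 else "o" if h[v,u,1]<60 else "." for u in range(225,305)))
print(proj(s,[[.4175,.2235,.053],[.4242,.224,.035]]))
E
```

```text
236 oooooooooooooooooooooooooooooooooooooooooooooooooooooooooooooooooooooooooooooooo
237 oooooooooooooooooooooooooooooooooooooooooooooooooooooooooooooooooooooooooooooooo
238 ooooooooooooooooooooooooooooooooooooooooooooooooooooooooooooooooooooooooooooo..o
239 oooooooooooooooooooooooooooooooooooooooooooooooooooooooooooooooooooooooooooooo.o
240 ooooooooooooooooooooooooooooooooooooooooooooooooooooooooooooooooooooooooooooo.oo
241 ooooooooooooooooooooooooooooooooooooooooooooooooooooooooooooooooooooooooo.ooo..o
242 oooooooooooooooooooooooooooooooooooooooooooooooooooooooooooooooooooooooooo.oo...
243 oooooooooooooooooooooooooooooooooooooooooooooooooooooooooooooooooooooooo...ooo..
244 oooooooooooooooooooooooooooooooooooooooooooooooooooooooooooooooooooooo..oo....o.
245 ooooooooooooooooooooooooooooooooooooooooooooooooooooooooooooooooooooooo..o..o...
246 oooooooooooooooooooooooooooooooooooooooooooooooooooooooooooooooo.o.ooo..o.......
247 oooooooooooooooooooooooooooooooooooooooooooooooooooooooooooooooo.o.o.o........o.
248 oooooooooooooooooooooooooooooooooooooooooooooooooooooooooooooo....oo.o......
[... 2338 characters left out ...]
..............................................
277 ooooooooooooooooooo.ooo.o.......................................................
278 oooooooooooooooooooooo.....o....................................................
279 ooooooooooooooooo.ooo..o........................................................
280 ooooooooooooooooooo.o.o.........................................................
281 oooooooooooooo..o...............................................................
282 ooooooooooooo.oo....oo..........................................................
283 ooooooooooo.oo..................................................................
[[258.09174704 254.12186323]
 [257.79514933 255.91148499]]
```

Call:
apply_moves(plan=[0,0,0,0,0,0,0,0])

```text
clock: 24.35
tool_pos: [0.4242, 0.2239, 0.0352]
orientation: [-0.007, 0.983, 0.034, 0.179]
force: [-0.1, -0.2, 1.0]
finger_gap: 0.0432
grasp_force: 9.7
```

The gap is creeping down, so the spool is slipping off-centre. I'll open, back off, and re-measure.

Call:
apply_moves(plan=[0,0,0,0,0,0,0,0,0,0,0,0,0,0,0,0], jaw=-1)

```text
clock: 24.75
tool_pos: [0.424, 0.2239, 0.0351]
orientation: [-0.007, 0.983, 0.034, 0.179]
force: [1.3, -0.4, 0.5]
finger_gap: 0.0737
grasp_force: 0.0
```

Call:
apply_moves(plan=[0,0,-0.04,0,0,0,-0.08,0,0,0,-0.12,0,-0.02,0.04,-0.145,0,-0.03,0.08,-0.17,0,-0.04,0.12,-0.19,0,-0.05,0.16,-0.21,0,-0.06,0.2,-0.22,0])

```text
clock: 25.55
tool_pos: [0.3087, 0.0281, 0.2182]
orientation: [-0.006, 0.983, 0.034, 0.179]
force: [1.1, 0.5, -0.5]
finger_gap: 0.0882
grasp_force: 0.0
```

```bash
python3 st.py; python3 - <<'E'
from h import *
s=snap(); im=cv2.cvtColor(s["image"],cv2.COLOR_RGB2BGR); cv2.imwrite("pics/top7.png",cv2.resize(im[150:300,190:390],None,fx=4,fy=4,interpolation=cv2.INTER_CUBIC)); h=cv2.cvtColor(s["image"],cv2.COLOR_RGB2HSV).astype(int)
for v in range(232,284,1):
  print(v,"".join("r" if (h[v,u,0]<9 or h[v,u,0]>170) and h[v,u,1]>125 else "F" if h[v,u,2]>225 and h[v,u,1]>100 else "o" if h[v,u,1]<60 else "." for u in range(235,290)))
E
```

```text
{'clock': 25.55, 'qpos': [-0.449, -0.421, 2.284, 0.212, 0.974, 0.959], 'tool_pos': [0.309, 0.028, 0.218], 'force': [1.127, 0.476, -0.493]}
[[ 0.934  0.069  0.351]
 [ 0.065 -0.998  0.024]
 [ 0.352  0.001 -0.936]]
232 .......................................................
233 .......................................................
234 .......................................................
235 .......................................................
236 .......................................................
237 .......................................................
238 .......................................................
239 .......................................................
240 .......................................................
241 .......................................................
242 .......................................................
243 .......................................................
244 .......................................................
245 ........................F..............................
246 ..................FFFFFFFFFF................
[... 1531 characters left out ...]
.......rrrr.............................
273 .......................................................
274 .......................................................
275 .......................................................
276 .......................................................
277 .......................................................
278 .......................................................
279 .......................................................
280 .......................................................
281 .......................................................
282 ....................................................o..
283 ................................................ooooooo
```

View pics/top7.png

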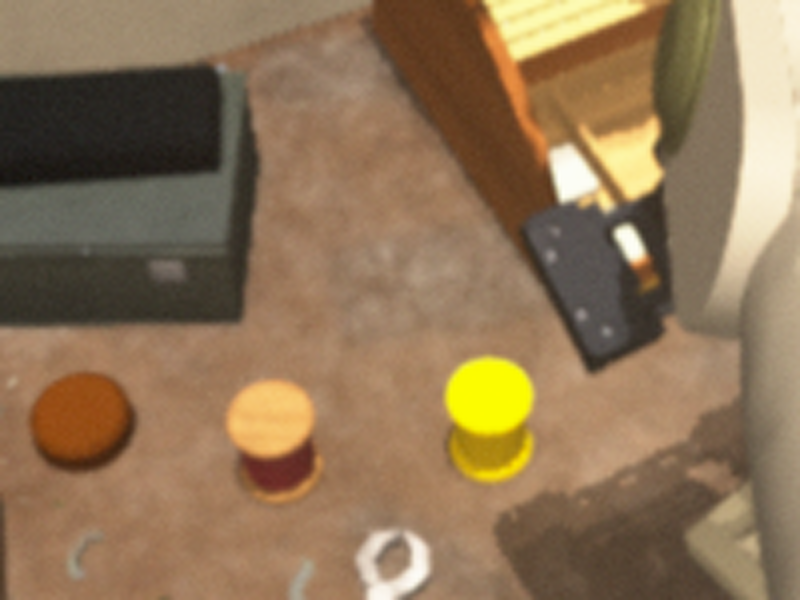

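The last view, cropped from (190,150) at 4×, shows the spool upright and unmoved: top centre near crop (270,418), full-frame (257.5,254). It was therefore centred, and the pads hold it at about 44 mm. I'll regrip with a bit more force and test-lift.

```bash
python3 go.py .381,.2235,.1455 .4235,.2245,.036
```

```text
.381,.2235,.1455 [ 0.0532 -0.1964  0.0975] 0.226
.4235,.2245,.036 [ 0.0544 -0.1952  0.2149] 0.295
```

Call:
apply_moves(plan=[0.01,-0.04,0.01,0,0.02,-0.08,0.02,0,0.03,-0.12,0.04,0,0.04,-0.155,0.06,0,0.05,-0.18,0.08,0,0.054,-0.195,0.097,0,0.054,-0.195,0.097,0,0.054,-0.195,0.097,0])

```text
clock: 26.4
tool_pos: [0.3797, 0.2293, 0.1449]
orientation: [-0.006, 0.984, 0.034, 0.177]
force: [-0.3, 0.3, 0.9]
finger_gap: 0.0884
grasp_force: 0.0
```

```bash
python3 go.py .4235,.2245,.036
```

```text
.4235,.2245,.036 [0.0027 0.0079 0.1172] 0.118
```

Call:
apply_moves(plan=[0.002,0.005,0.03,0,0.002,0.005,0.06,0,0.002,0.005,0.09,0,0.002,0.005,0.11,0,0.002,0.005,0.117,0,0.002,0.005,0.117,0])

```text
clock: 27.0
tool_pos: [0.4233, 0.2267, 0.0366]
orientation: [-0.006, 0.984, 0.033, 0.177]
force: [-0.8, 0.3, 0.7]
finger_gap: 0.0879
grasp_force: 0.0
```

Call:
apply_moves(plan=[0,0,0,0,0,0,0,0,0,0,0,0,0,0,0,0,0,0,0,0,0,0,0,0,0,0,0,0], jaw=1, force=15)

```text
clock: 27.7
tool_pos: [0.4233, 0.2274, 0.0364]
orientation: [-0.006, 0.984, 0.034, 0.177]
force: [-1.0, 0.3, 1.9]
finger_gap: 0.0441
grasp_force: 14.6
```

Call:
apply_moves(plan=[0.002,0,-0.006,0,0.004,0,-0.012,0,0.007,0,-0.018,0,0.009,0,-0.023,0])

```text
clock: 28.1
tool_pos: [0.4238, 0.2275, 0.0617]
orientation: [-0.007, 0.984, 0.034, 0.178]
force: [0.7, -0.8, -0.2]
finger_gap: 0.0439
grasp_force: 14.8
```

The spool is held: the gap stays at 44 mm and the grip at 15 N after a 25 mm lift. Now I raise it and work out the place point. The divider edge in top7, crop (555,95) to (630,195), gives a check on the compartment.

Call:
apply_moves(plan=[-0.005,0.005,-0.03,0,-0.01,0.01,-0.06,0,-0.015,0.015,-0.09,0,-0.02,0.02,-0.12,0,-0.02,0.02,-0.15,0,-0.02,0.02,-0.15,0])

```text
clock: 28.7
tool_pos: [0.3545, 0.2029, 0.1979]
orientation: [-0.007, 0.983, 0.034, 0.18]
force: [0.1, 0.4, -1.4]
finger_gap: 0.0445
grasp_force: 14.9
```

```bash
python3 st.py; python3 - <<'E'
from h import *
s=snap(); c,d=np.cos(.063),np.sin(.063); o=np.array([.623,-.0764])
S=lambda p:(np.array([[c,d],[-d,c]])@(p[:2]-o)).round(4)
for p,z in [((328.75,173.75),.047),((347.5,198.75),.047)]: print(S(onz(s,p,z)))
# right wall in top5 crop: (583,185)-(680,298)
for p in ((583,185),(680,298)): print(S(onz(s,np.array(p)/3+[180,90],.05)))
M=rot().as_matrix()
h=cv2.cvtColor(s["image"],cv2.COLOR_RGB2HSV).astype(int)
r=((h[...,0]<9)|(h[...,0]>170))&(h[...,1]>125)
print("red at old spot",r[258:276,248:270].sum())
g=o+np.array([[c,-d],[d,c]])@np.array([-.13,-.025]); print("goal",g)
E
```

```text
{'clock': 28.7, 'qpos': [0.276, -0.068, 2.094, -0.103, 0.762, 1.839], 'tool_pos': [0.354, 0.203, 0.198], 'force': [0.118, 0.428, -1.365]}
[[ 0.933  0.069  0.354]
 [ 0.064 -0.998  0.027]
 [ 0.355 -0.002 -0.935]]
[-0.0424  0.0488]
[-0.139   0.0469]
[-0.0324 -0.101 ]
[-0.1863 -0.1032]
red at old spot 0
goal [ 0.49483186 -0.10953499]
```

The compartment is confirmed: divider at y≈+0.048, right wall at −0.101. I'll place at store (−0.143, −0.008), so the gripper body stays clear of the side panels.

```bash
python3 go.py .4,-.093,.175 .488,-.093,.14
```

```text
.4,-.093,.175 [0.0164 0.2982 0.028 ] 0.3
.488,-.093,.14 [0.0862 0.3043 0.0917] 0.329
```

Call:
apply_moves(plan=[0.002,0.035,0.003,0,0.004,0.075,0.007,0,0.006,0.115,0.01,0,0.008,0.155,0.014,0,0.01,0.195,0.018,0,0.012,0.235,0.022,0,0.014,0.27,0.025,0,0.016,0.298,0.028,0])

```text
clock: 29.55
tool_pos: [0.3988, -0.0953, 0.1723]
orientation: [-0.007, 0.984, 0.032, 0.176]
force: [0.4, 0.5, -0.7]
finger_gap: 0.0441
grasp_force: 14.9
```

Call:
apply_moves(plan=[0,0,0,0,0,0,0,0])

```text
clock: 29.75
tool_pos: [0.3986, -0.0931, 0.1724]
orientation: [-0.007, 0.984, 0.033, 0.176]
force: [0.6, 0.1, -1.0]
finger_gap: 0.0442
grasp_force: 14.9
```

```bash
python3 st.py; python3 go.py .488,-.093,.14 .488,-.093,.058
```

```text
{'clock': 29.75, 'qpos': [-0.67, -0.036, 2.138, 0.333, 0.802, 0.63], 'tool_pos': [0.399, -0.093, 0.172], 'force': [0.603, 0.134, -1.001]}
[[ 0.936  0.067  0.346]
 [ 0.062 -0.998  0.026]
 [ 0.347 -0.002 -0.938]]
.488,-.093,.14 [0.0724 0.006  0.0613] 0.095
.488,-.093,.058 [0.0439 0.0062 0.1382] 0.145
```

Call:
apply_moves(plan=[0.018,0.001,0.015,0,0.036,0.003,0.03,0,0.054,0.005,0.045,0,0.072,0.006,0.061,0,0.066,0.006,0.077,0,0.06,0.006,0.092,0,0.054,0.006,0.108,0,0.049,0.006,0.123,0])

```text
clock: 30.55
tool_pos: [0.4877, -0.0913, 0.0743]
orientation: [-0.007, 0.984, 0.034, 0.177]
force: [0.9, 0.0, -0.8]
finger_gap: 0.0442
grasp_force: 14.9
```

Call:
apply_moves(plan=[0,0,0,0,0,0,0,0])

```text
clock: 30.75
tool_pos: [0.4881, -0.0921, 0.0756]
orientation: [-0.007, 0.984, 0.034, 0.177]
force: [0.3, 0.2, -0.8]
finger_gap: 0.0443
grasp_force: 14.9
```

```bash
python3 go.py .488,-.093,.058; python3 st.py
```

```text
.488,-.093,.058 [-0.0063  0.0009  0.0164] 0.018
{'clock': 30.75, 'qpos': [-0.525, 0.332, 2.023, 0.403, 0.524, 0.653], 'tool_pos': [0.488, -0.092, 0.076], 'force': [0.286, 0.207, -0.832]}
[[ 0.935  0.07   0.348]
 [ 0.065 -0.998  0.025]
 [ 0.349 -0.001 -0.937]]
```

Going down slowly, in small steps, until contact.

Call:
apply_moves(plan=[-0.001,0,0.003,0,-0.002,0,0.006,0,-0.0035,0,0.009,0,-0.0045,0,0.012,0,-0.0055,0,0.0145,0,-0.0055,0,0.0145,0])

```text
clock: 31.35
tool_pos: [0.4879, -0.0929, 0.0596]
orientation: [-0.007, 0.984, 0.034, 0.177]
force: [-0.4, 0.1, -0.3]
finger_gap: 0.0441
grasp_force: 14.9
```

Call:
apply_moves(plan=[-0.0007,0,0.0018,0,-0.0007,0,0.0018,0,-0.0007,0,0.0018,0])

```text
clock: 31.65
tool_pos: [0.488, -0.093, 0.058]
orientation: [-0.006, 0.984, 0.034, 0.177]
force: [0.3, -0.3, -0.6]
finger_gap: 0.0447
grasp_force: 14.9
```

Call:
apply_moves(plan=[-0.0004,0,0.001,0,-0.0004,0,0.001,0])

```text
clock: 31.85
tool_pos: [0.4883, -0.0931, 0.0573]
orientation: [-0.006, 0.983, 0.034, 0.178]
force: [-0.9, 0.0, 4.2]
finger_gap: 0.044
grasp_force: 14.5
```

Call:
apply_moves(plan=[-0.0004,0,0.001,0,-0.0004,0,0.001,0])

```text
clock: 32.05
tool_pos: [0.4889, -0.0936, 0.0568]
orientation: [-0.006, 0.983, 0.033, 0.179]
force: [-0.0, -0.8, 7.7]
finger_gap: 0.044
grasp_force: 14.2
```

Call:
apply_moves(plan=[0,0,0,0,0,0,0,0])

```text
clock: 32.25
tool_pos: [0.4889, -0.0935, 0.0568]
orientation: [-0.006, 0.983, 0.034, 0.179]
force: [0.1, -1.5, 8.0]
finger_gap: 0.044
grasp_force: 14.2
```

Contact at the expected height (+8 N). I ease off 1 mm, open, and retreat along the tool axis.

Call:
apply_moves(plan=[0.0003,0,-0.0008,0,0.0003,0,-0.0008,0])

```text
clock: 32.45
tool_pos: [0.4881, -0.0931, 0.0569]
orientation: [-0.006, 0.984, 0.034, 0.177]
force: [-1.1, -0.3, 4.1]
finger_gap: 0.0442
grasp_force: 14.4
```

Call:
apply_moves(plan=[0,0,0,0,0,0,0,0,0,0,0,0,0,0,0,0,0,0,0,0], jaw=-0.8)

```text
clock: 32.95
tool_pos: [0.4879, -0.0929, 0.0566]
orientation: [-0.006, 0.984, 0.034, 0.177]
force: [0.2, -0.8, 0.1]
finger_gap: 0.0787
grasp_force: 0.0
```

Call:
apply_moves(plan=[0,0,-0.01,0,0,0,-0.025,0,0,0,-0.045,0,0,0,-0.07,0,0,0,-0.1,0,-0.02,0,-0.14,0,-0.05,0,-0.17,0,-0.09,0,-0.2,0])

```text
clock: 33.75
tool_pos: [0.3331, -0.1032, 0.2141]
orientation: [-0.006, 0.983, 0.035, 0.178]
force: [-0.4, -0.9, 1.0]
finger_gap: 0.0794
grasp_force: 0.0
```

Call:
apply_moves(plan=[-0.01,-0.02,-0.03,0,-0.02,-0.06,-0.05,0,-0.03,-0.1,-0.05,0,-0.03,-0.14,-0.05,0,-0.03,-0.18,-0.05,0,-0.03,-0.22,-0.05,0,-0.03,-0.25,-0.05,0,-0.03,-0.25,-0.05,0])

```text
clock: 34.55
tool_pos: [0.2709, 0.144, 0.2499]
orientation: [-0.006, 0.983, 0.034, 0.178]
force: [0.6, -0.8, 0.5]
finger_gap: 0.0791
grasp_force: 0.0
```

```bash
python3 st.py; python3 - <<'E'
from h import *
s=snap(); cv2.imwrite("pics/top8.png",cv2.cvtColor(s["image"],cv2.COLOR_RGB2BGR)); h=cv2.cvtColor(s["image"],cv2.COLOR_RGB2HSV).astype(int)
x,y=.4808,-.0929
def ring(z,r): a=np.linspace(0,6.28,90); p=proj(s,np.c_[x+r*np.cos(a),y+r*np.sin(a),a*0+z]); return p.min(0).round(1),p.max(0).round(1)
print("top",ring(.081,.025),"wind",ring(.05,.019))
for v in range(155,215):
  print(v,"".join("r" if (h[v,u,0]<9 or h[v,u,0]>170) and h[v,u,1]>110 else "#" if h[v,u,2]<90 else "F" if h[v,u,2]>225 and h[v,u,1]>100 else "o" if h[v,u,1]<60 else "." for u in range(330,405)))
E
```

```text
{'clock': 34.55, 'qpos': [0.113, -0.43, 2.204, -0.018, 1.01, 1.621], 'tool_pos': [0.271, 0.144, 0.25], 'force': [0.637, -0.844, 0.536]}
[[ 0.934  0.069  0.35 ]
 [ 0.064 -0.998  0.025]
 [ 0.351 -0.    -0.936]]
top (array([357.6, 176.1]), array([377.4, 191.3])) wind (array([359.2, 185.6]), array([373.9, 197.1]))
155 ............FF....................ooooooooooooo............................
156 .........FF......................ooooooooooooooo...........................
157 ......FFF.........................ooooooooooooooo..........................
158 ....FF.............................ooooooooooooooo.........................
159 .FFF.................................ooooooooooooooo.......................
160 F.....................................ooooooooooooooo......................
161 .......................................ooooooooooooooo.....................
162 .........................oooooooo.......ooooooooooooooo....................
163 .......................ooooooooooo.......ooooooooooooooo...................
164 ......................oooooooooooooo......ooooooooooooooo.......
[... 3311 characters left out ...]
oooooooooooooooooooo.oo.....................................
207 ooooooooooooooooooooooooooooooooooooo.....................................o
208 ooooooooooooooooooooooooooooooooooo.....................................ooo
209 ooooooooooooooooooooooooooooooooo.....................................ooooo
210 oooooooooooooooooooooooooo.ooooo....................................ooooooo
211 ooooooooooooooooooooooooooooo.....................................ooooooooo
212 ooooooooooooooooooooooooo.oo....................................ooooooooooo
213 oooooooooooooooooooooooo.o....................................ooooooooooooo
214 oooooooooooooooooooooo.......................................oooooooooooooo
```

The arm is blocking the tray; I'll raise it clear and re-check.

Call:
apply_moves(plan=[0.005,0,-0.045,0,0.01,0,-0.09,0,0.015,0,-0.135,0,0.02,0,-0.18,0,0.025,0,-0.225,0,0.03,0,-0.27,0,0.035,0,-0.315,0,0.04,0,-0.36,0])

```text
clock: 35.4
tool_pos: [0.1818, 0.1359, 0.6025]
orientation: [-0.006, 0.983, 0.033, 0.178]
force: [-0.0, -0.1, 0.2]
finger_gap: 0.0792
grasp_force: 0.0
```

Call:
apply_moves(plan=[0,-0.0,-0.04,0,0.02,0,-0.08,0,0.04,0,-0.11,0,0.05,0,-0.13,0])

```text
clock: 35.8
tool_pos: [0.1845, 0.136, 0.7414]
orientation: [-0.006, 0.983, 0.033, 0.178]
force: [0.3, -0.1, -0.4]
finger_gap: 0.0793
grasp_force: 0.0
```

```bash
cat > chk.py <<'E'
from h import *
s=snap(); cv2.imwrite("pics/top9.png",cv2.cvtColor(s["image"],cv2.COLOR_RGB2BGR)); h=cv2.cvtColor(s["image"],cv2.COLOR_RGB2HSV).astype(int)
for v in range(160,215,1):
  print(v,"".join("r" if (h[v,u,0]<9 or h[v,u,0]>170) and h[v,u,1]>110 else "#" if h[v,u,2]<110 else "F" if h[v,u,2]>225 and h[v,u,1]>100 else "o" if h[v,u,1]<60 else "." for u in range(335,400)))
E
python3 st.py; python3 chk.py
```

```text
{'clock': 35.8, 'qpos': [0.13, -0.209, 0.649, -0.03, 2.343, 1.609], 'tool_pos': [0.185, 0.136, 0.741], 'force': [0.258, -0.081, -0.369]}
[[ 0.934  0.067  0.35 ]
 [ 0.063 -0.998  0.024]
 [ 0.35  -0.    -0.937]]
160 .................................................................
161 .................................................................
162 ...............................................FF................
163 ...............................................FFF...............
164 ................................................FFF..............
165 .................................................FF............#.
166 ..................................................FF...........#.
167 ...................................................FF............
168 ....................................................FF...........
169 .........................................FFFFF......FFF..........
170 ......................................FFFFFFFF.......F.F.........
171 .....................................FFFFFFFFFFF......FFF........
172 ..................................FFFFFFFFFF..
[... 2259 characters left out ...]

205 oooooooooooo....FF........FFFFF...FFFF.....................##....
206 ooooooooooooo....FF.........FFFFFFFF.............................
207 oooooooooooooo....F.........FFFFF................................
208 oooooooooooooo....FF......FFFFF....................###...........
209 ooooooooooooooo....FFF.FFFFFF........#...........####............
210 oooooooooooooooo....FFFFFFF..........##..........#...............
211 oooooooooooooooo....FFFFF............###.........................
212 oooooooooooooooooF.FFF...............####........................
213 .ooooooooooooooo.FF...................####.......................
214 F.oooooooooooo.FFF....................####.......................
```

```bash
python3 - <<'E'
from h import *
s=snap(); c,d=np.cos(.063),np.sin(.063); o=np.array([.623,-.0764])
for x in(-.191,-.181): print(x,proj(s,[*(o+np.array([[c,-d],[d,c]])@np.array([x,-.101])),.056]).round(1))
m=(cv2.cvtColor(s["image"],cv2.COLOR_RGB2HSV)[130:158,335:372,2]<110).astype(np.uint8)
n,l,t,ce=cv2.connectedComponentsWithStats(m);print([(ce[i]+[335,130]).round(1).tolist() for i in range(1,n) if t[i,4]>15])
E
```

```text
-0.191 [[407.3 189.4]]
-0.181 [[405.1 186.8]]
[[351.3, 143.0]]
```

The tray's front edge lines up with the full-out prediction, the tambour pull hasn't moved at (351,143), and the spool stands upright inside the walls. Handing in.

```bash
python3 -c "
from cell import ctrl
print(ctrl.finish_job())"
```

```text
the job is handed in; nothing more can be done
None
```

The job is handed in, with no verdict returned: in the last images the tambour was up, the tray was out at its stop, and the spool stood upright in the wide compartment; the arm never went near the fitting, beeswax or sanding block.

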